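# Close up and dip the vacuum pump

### The arm

A 6-joint arm with a two-finger parallel gripper is mounted at the origin on the work surface. World frame = base frame: x ahead of the robot, y to its left, z up, the work surface at z = 0. Lengths are in m, angles in degrees, forces in N, time in s.
With the tool pointing down it reaches from about 0.35 to 0.775 m from the base axis. Payload 5.5 kg.
Tool frame: the origin (TCP) lies midway between the tips of the shut fingers; the grasp point (between the pads) lies 19 mm behind it; x points along the fingers, z is the direction in which the jaws open and shut, and the axes are right-handed (so a half turn about x gives the same grasp; the last joint's range is limited). The gripper opens to 85 mm and grips with 20 to 120 N. Pads are 22 mm wide; open, the fingers measure 114 mm over their backs; the gripper's body (76 mm by 85 mm) begins 54 mm behind the grasp point. The pads swing forward as they close: fully open they stand 13 mm farther back than shut.
Start: joints at [-80.42, 17.945, 2.641, 74.691, 0, 82.002], TCP at [0.174, -0.548, 0.231] pointing down, gripper open.
Joint ranges: [-158.12, 158.12], [-49.38, 96.58], [-58.88, 72.47], [-126.05, 133.96], [-84.25, 85.87], [-180, 180]. Speed limits (degrees/s): [147.25, 147.25, 180, 180, 180, 180].

### API

Orientations are given as a 3x3 rotation matrix whose columns are the frame's x, y, z axes.
In Python, from cell import env gives the robot as it stands.
- The arm moves only by the tool drive_tool, never from a script. Its argument "motion" is a list of rows, each a list of 6 numbers: the shift along the world's x, y, z in units of 50 cm (1.0 is 50 cm), then the turn, a rotation vector about the world's x, y, z in units of 60 degrees (1.0 is 60 degrees). In form: [[tx, ty, tz, ax, ay, az], ...]. A call has exactly 10 rows; each row is the pose to reach, as a shift and turn from the pose commanded when the call began; what a row does not reach only later rows make up. A row lasts 1/10 s, in which the tool goes at most 50 mm and 8.59 degrees, less where a joint would pass 70% of its speed; a pose out of reach is approached as far as the arm can. A call with a number of a shift or a turn outside -1 to 1 is refused whole. A call with a gripper value outside its range is refused whole. "hand" is the opening, from -1 (shut) to 1 (fully open), set as the call begins (left out, the last holds). The fingers move at their own pace and stop on an object; the grip force is fixed at half the most. Time passes only in rows, so rows that repeat a pose let the fingers close, or fill a call up. It gives the time, the measured TCP pose, the force and the opening at its end, in the units of the state.
- env.read_state(): the state, without advancing time (a new reading comes with each control period).
- env.read_camera(name): name is "side" or "top" or "wrist"; returns a dict with "color" (384x512x3 uint8, red, green, blue), "depth" (384x512 float32, m along the optical axis (not along the pixel's ray), 0 where there is no reading), "mtx" (3x3 intrinsics, pixels), "R" (3x3) and "t" (3): a world point X has camera coordinates R X + t. Camera axes: x right, y down, z forward; pixel columns grow to the right and rows downward; lengths in m; the calibration is good to about 2 mm. A picture is of the moment at which its call begins.
- env.job_done(): hands the job in, once; it reports no verdict.
The state is a dict: "time": time; "joint_positions": joint angles; "dq": joint speeds; "joint_efforts": joint torques, N m; "position": TCP position; "tool_rot": TCP orientation; "force": force on the tool from outside, world axes, zero at the start; "ft_torque": the same for the moment, N m; "gripper_width": finger opening in m.
Only numpy, scipy, OpenCV 4.12 (cv2) and the standard library are available. Lean on these libraries where they do the work, as an engineer would, in place of code of your own. Each camera call takes 0.05 s, during which the arm holds its last target.

### The job

The oil of the casting bench's vacuum pump has just been topped up through its filter opening. Plug the square mist filter fully home in that opening and let go of it; then take the dip rod from the notches of the drip tray, push it down the slanting dip tube until its collar stops on the mouth, and draw it out again. Finish still holding the rod by its grip, motionless, level and marked face up, with its tip about a hand's breadth above the drip tray so that the level can be read and drips are caught; leave the ball vise, steel block and loupe where they stand.

Things in the scene. Friction and masses are not known exactly. Their poses are not given: they have to be found in the camera images.
- filter_centre (a point): Mist filter, 90 g: black louvred block 44 x 44 mm, 46 mm high, on a smaller square spigot 30 x 30 mm, 20 mm long (last 3 mm 26.5 mm square). Starts upright on its spigot, 66 mm high in all. This point: middle of the 44 mm block, 43 mm above the spigot's foot, 23 mm above the block's underside. x, y square to its sides, z up. Fits in any quarter turn.
- filter_socket (a point): Centre of the square filter opening, level with the flat top of the pump's oil case, 130 mm above the bench. Hole 32.5 mm square, 24 mm deep, chamfered; x, y square to its sides, z up. Home: the block's underside lies on the case top, filter_centre 23 mm above this point. The case top is 120 (x) by 140 mm (y); the opening's middle is 45 mm from its rear edge, 35 mm from its left edge.
- pump: Grey vacuum pump, fixed. Origin at bench level under the middle of its oil case (120 x 140 mm, 130 mm high); x points from the motor to the dip tube's face, away from the robot (turned up to 0.25 rad), z up. The dark motor, 110 mm thick, reaches back to x -255 mm, with a handle 173 mm high at x -100 to -200; a brass port stands 22 mm above the case top at x -45, y -45.
- dip_tube: Steel guide tube fixed on the pump's far face. Origin: centre of its mouth, 125 mm above the bench, at x +95, y -35 mm from the pump's origin. z: the tube's axis pointing out, 45 degrees up and away along the pump's x; y level. Bore 11 mm, flared to 17 mm at the mouth (22 mm outside), 95 mm deep, open below. It stands 50 mm out of the case.
- dip_rod: Dip rod, 60 g. Origin: on the axis at the collar's underside, which stops on the tube's mouth (then rod x = tube -z). x to the tip, z out of the marked face (flat with two lines near the tip; up at the start). 6 mm steel rod to the rounded tip at x +90 mm, seal cone 9.6 mm thick over the first 10; collar 24 mm in diameter, x -5 to 0; neck 8 mm square; black grip x -25 to -90.
- rod_grip (a point): Middle of the rod's black grip (65 mm long, 14 mm wide in y, 20 mm high in z), on the axis, 57.5 mm behind the collar's underside; axes as the rod's. The rod starts level in the tray's notches, axis 45 mm above the bench, tip roughly to the robot, grip overhanging the tray's far end, free on both sides to be taken from above.
- rod_tip (a point): Tip of the dip rod on its axis, 90 mm ahead of the collar's underside; axes as the rod's.
- drip_tray: Low steel drip tray, 94 (x) by 100 mm (y), fixed. Origin at bench level under its middle, z up. At each end (x -45 and +45 mm) a 36 mm wide upright, 52 mm high, has an 11 mm notch at y = 0 in which the rod lies, its collar about 30 mm to the +x side of the middle, its tip just beyond the -x end. Walls 14 mm high.
- ball_vise: Bystander: round dark steel ball vise, 76 mm in diameter, 85 mm high, with a ring on top. Origin under its middle.
- dapping_block: Bystander: bare steel dapping block, a 50 mm cube with round hollows, no spigot. Origin under its middle.
- loupe: Bystander: folding loupe, a black barrel 31 mm in diameter and 20 mm high with a flat steel case to one side, 65 mm over all. Origin under the barrel.
Not all that is in view belongs to the job. What is shaped like the drip_tray but orange or red is not meant.

How it is judged:
By the outcome, as a careful person would: the job done as asked, in the order asked, and still so for the second after the job is handed in, while the arm keeps its last pose, push and grip.
It also fails if it takes over 69 s, if anything falls off the work surface, if the arm or the gripper's body presses on something with over 40 N, if the wrist force passes 120 N, or if a joint passes its speed limit or range.

## Working session

There is one attempt and no reset: what is moved stays moved. The work goes in short steps, Python scripts to look and compute and a tool call to move; the robot and the scene stay as the last step left them, time stands still between calls to the robot, and variables do not carry over. Pictures are saved under pics/ and viewed, and the job is handed in when it is done.

Besides the shell and the picture viewer there is one more tool, called after "Call:" as name(argument=value, ...), one argument or row to a line, values as JSON. drive_tool: Moves the arm, as the interface text tells. Its arguments: {"type":"object","properties":{"motion":{"type":"array","items":{"type":"array","items":{"type":"number","minimum":-1,"maximum":1}}},"hand":{"type":"number"}},"required":["motion"]}

```bash
ls; mkdir -p pics
cat > h.py <<'E'
import numpy as np, cv2, json
from cell import env
def snap(names,tag):
    out={}
    for n in names:
        c=env.read_camera(n); out[n]=c
        cv2.imwrite(f'pics/{tag}_{n}.png',cv2.cvtColor(c['color'],cv2.COLOR_RGB2BGR))
        np.savez(f'pics/{tag}_{n}.npz',**c)
    return out
def load(tag,n): return dict(np.load(f'pics/{tag}_{n}.npz'))
def ray(c,u,v):
    d=c['R'].T@np.linalg.inv(c['mtx'])@np.array([u,v,1.]); o=-c['R'].T@c['t']; return o,d
def onz(c,u,v,z):
    o,d=ray(c,u,v); return o+d*(z-o[2])/d[2]
def px(c,X):
    p=c['mtx']@(c['R']@np.asarray(X)+c['t']); return p[:2]/p[2]
def pts(c):
    h,w=c['depth'].shape; u,v=np.meshgrid(np.arange(w),np.arange(h)); z=c['depth']
    P=np.linalg.inv(c['mtx'])@np.stack([u*z,v*z,z]).reshape(3,-1)
    X=(c['R'].T@(P-c['t'][:,None])).T.reshape(h,w,3); X[z==0]=np.nan; return X
E
python3 - <<'E'
from h import *
o=snap(['side','top','wrist'],'a')
for n in o: print(n,(-o[n]['R'].T@o[n]['t']).round(3),o[n]['R'].round(2).tolist(),o[n]['mtx'][0])
print(env.read_state())
E
```

```text
pics
side [0.117 0.569 0.629] [[-0.86, -0.51, 0.0], [-0.3, 0.5, -0.81], [0.41, -0.7, -0.59]] [350.74750933   0.         256.3947307 ]
top [ 0.403 -0.002  1.241] [[-0.02, -1.0, 0.0], [-1.0, 0.02, -0.07], [0.07, -0.0, -1.0]] [387.5757122    0.         259.28287744]
wrist [ 0.24  -0.525  0.375] [[0.3, -0.95, -0.0], [-0.92, -0.29, 0.28], [-0.27, -0.08, -0.96]] [271.57692017   0.         253.24266503]
{'time': 0.15, 'joint_positions': array([-8.04208154e+01,  1.79801230e+01,  2.59315450e+00,  7.46902250e+01,
       -1.69115287e-03,  8.20027077e+01]), 'dq': array([ 0.10708542, -0.17860837,  0.22626143, -0.03241664,  0.07351997,
       -0.06794039]), 'joint_efforts': array([ 2.28248588e-03, -4.81066382e+01,  2.98814607e+01,  1.40415388e-02,
       -3.80774554e-05, -1.83355326e-06]), 'position': array([ 0.17356922, -0.54778946,  0.23063039]), 'tool_rot': array([[-2.53306099e-04,  9.53314741e-01,  3.01978377e-01],
       [ 1.32358187e-03,  3.01978442e-01, -9.53313835e-01],
       [-9.99999092e-01,  1.58212896e-04, -1.33828309e-03]]), 'force': array([ 0.25607438, -0.11993222,  1.68982799]), 'ft_torque': array([0.03560497, 0.01518951, 0.03711965]), 'gripper_width': 0.08534278564461588}
```

View pics/a_top.png

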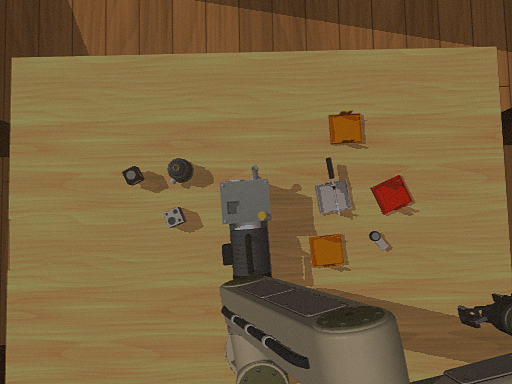

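View pics/a_side.png

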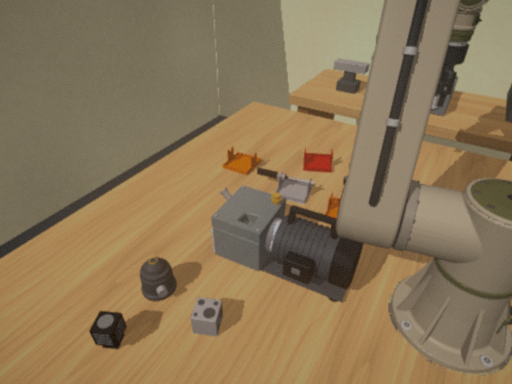

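View pics/a_wrist.png

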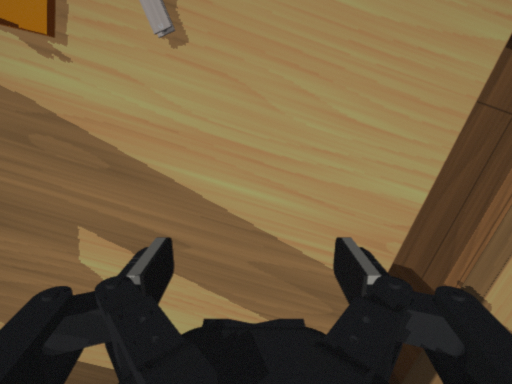

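The top view shows the filter at about (133,175), the pump case at about (245,202) with its opening at (233,208), the grey tray at (333,198) and the rod grip at (330,168). The ball vise is at (180,170) and the steel block at (175,217). Next I'll zoom in.

Run:
```python
import cv2
a=cv2.imread('pics/a_top.png'); b=cv2.imread('pics/a_side.png')
f=lambda im,x,y,w,h,s:cv2.resize(im[y:y+h,x:x+w],None,fx=s,fy=s,interpolation=cv2.INTER_CUBIC)
cv2.imwrite('pics/z1.png',f(a,110,140,170,110,4.5))
cv2.imwrite('pics/z2.png',f(a,290,140,130,100,6))
cv2.imwrite('pics/z3.png',f(b,80,150,260,200,3))
```

```text
(no output)
```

View pics/z1.png

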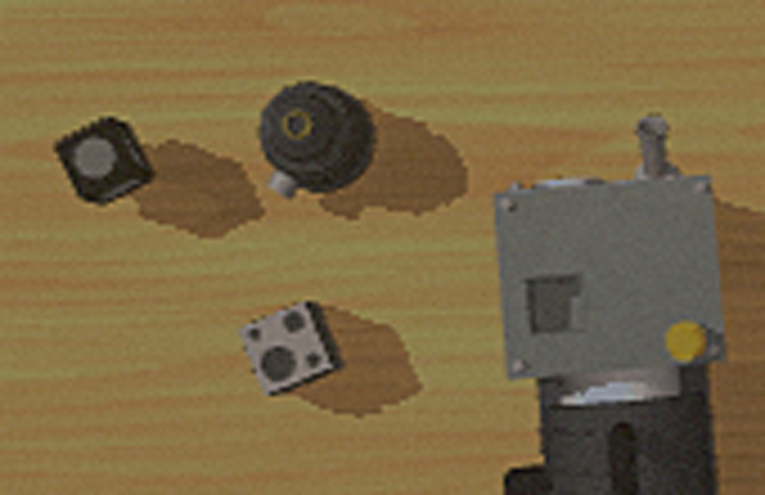

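View pics/z2.png

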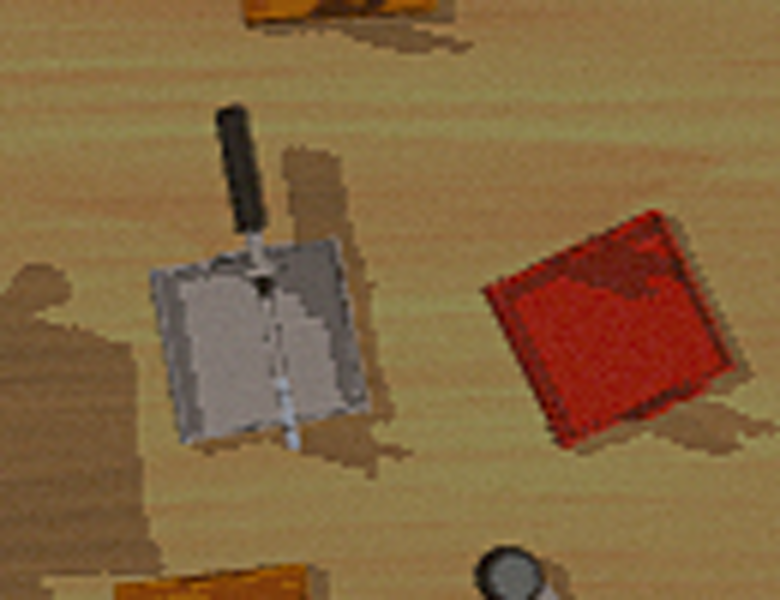

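View pics/z3.png

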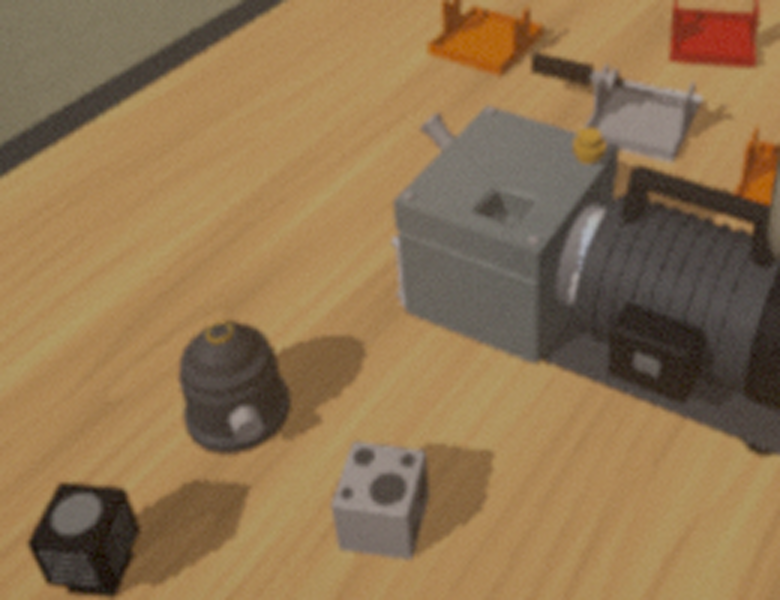

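Run:
```python
from h import *
c=load('a','top')
for n,u,v,z in [('filter',110+104/4.5,140+160/4.5,.066),('vise',110+317/4.5,140+137/4.5,.05),('block',110+288/4.5,140+350/4.5,.05),
 ('cFL',110+496/4.5,140+195/4.5,.13),('cFR',110+710/4.5,140+178/4.5,.13),('cRR',110+724/4.5,140+358/4.5,.13),('cRL',110+510/4.5,140+378/4.5,.13),('hole',110+555/4.5,140+304/4.5,.13),('mouth',110+653/4.5,140+127/4.5,.125),
 ('gripend',290+230/6,140+107/6,.055),('gripnear',290+250/6,140+230/6,.055),('tip',290+293/6,140+447/6,.045),('port',110+686/4.5,140+340/4.5,.152)]:
    print(n,onz(c,u,v,z).round(4))
```

```text
filter [0.5422 0.376  0.066 ]
vise [0.5564 0.235  0.05  ]
block [0.4109 0.2563 0.05  ]
cFL [0.506  0.1051 0.13  ]
cFR [ 0.5135 -0.032   0.13  ]
cRR [ 0.3984 -0.0379  0.13  ]
cRL [0.3891 0.0983 0.13  ]
hole [0.4354 0.0688 0.13  ]
mouth [0.5479 0.0037 0.125 ]
gripend [ 0.5837 -0.2228  0.055 ]
gripnear [ 0.5198 -0.2307  0.055 ]
tip [ 0.4083 -0.2505  0.045 ]
port [ 0.4103 -0.0138  0.152 ]
```

Call:
drive_tool(
  motion=[
    [0.05,0.06,0.05,0,0,0.06],
    [0.11,0.12,0.1,0,0,0.13],
    [0.16,0.185,0.14,0,0,0.2],
    [0.21,0.245,0.18,0,0,0.27],
    [0.27,0.31,0.22,0,0,0.34],
    [0.32,0.37,0.25,0,0,0.41],
    [0.375,0.43,0.26,0,0,0.48],
    [0.43,0.49,0.26,0,0,0.54],
    [0.48,0.55,0.26,0,0,0.6],
    [0.53,0.61,0.26,0,0,0.66],
  ],
  hand=1,
)

```text
time: 1.15
position: [0.4395, -0.2417, 0.3612]
tool_rot: [[-0.0, 0.54, 0.842], [-0.0, 0.842, -0.54], [-1.0, -0.0, -0.0]]
force: [0.9, -0.6, 0.1]
gripper_width: 0.0853
```

Run:
```python
from h import *
o=snap(['wrist'],'b'); print(env.read_state()['position'])
```

```text
[ 0.44212278 -0.23772496  0.36114904]
```

View pics/b_wrist.png

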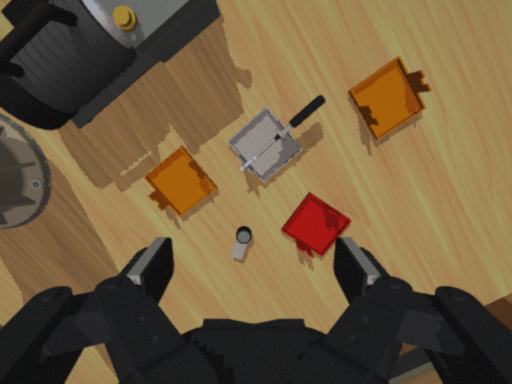

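The loupe is at (242,237), the grey tray at (265,145) and the rod's grip at (308,110). Next I'll look at the pump opening from above.

Call:
drive_tool(
  motion=[
    [0,0.06,0,0,0,0.06],
    [0,0.13,-0.01,0,0,0.12],
    [0,0.2,-0.02,0,0,0.18],
    [0,0.27,-0.03,0,0,0.24],
    [0,0.34,-0.04,0,0,0.3],
    [0,0.42,-0.05,0,0,0.36],
    [0,0.5,-0.06,0,0,0.42],
    [0,0.57,-0.07,0,0,0.48],
    [0,0.61,-0.08,0,0,0.54],
    [0,0.61,-0.08,0,0,0.6],
  ],
)

```text
time: 2.2
position: [0.4378, 0.064, 0.3205]
tool_rot: [[-0.001, -0.062, 0.998], [0.001, 0.998, 0.062], [-1.0, 0.001, -0.001]]
force: [-0.1, 0.5, 0.5]
gripper_width: 0.0854
```

Run:
```python
from h import *
o=snap(['wrist'],'c'); print(env.read_state()['position'])
im=cv2.imread('pics/c_wrist.png'); cv2.imwrite('pics/c_z.png',cv2.resize(im,None,fx=1.5,fy=1.5,interpolation=cv2.INTER_CUBIC))
```

```text
[0.43806265 0.06308256 0.3207863 ]
```

View pics/c_z.png

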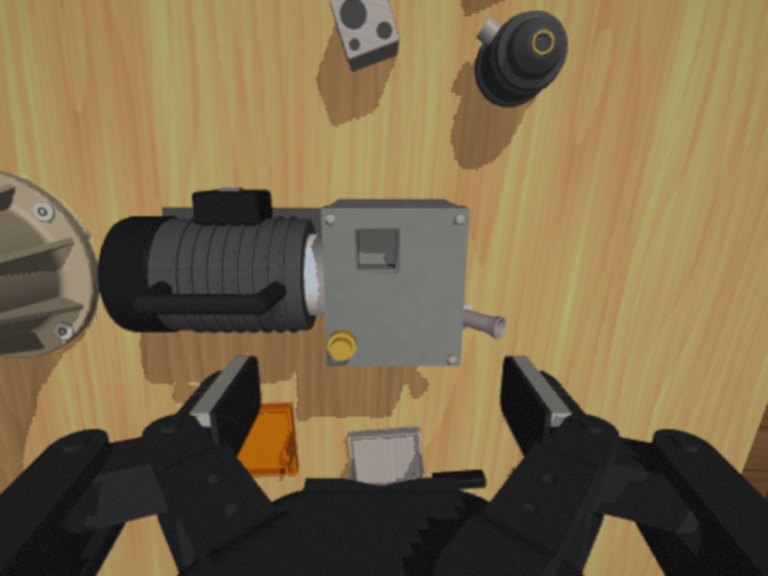

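The case top spans about (322..467, 205..365) in this 1.5x view, with the hole at (378,250), the tube mouth at (500,327) and the port at (341,346). I'll measure these.

```bash
cat > pump.py <<'E'
from h import *
import sys
c=load(sys.argv[1],'wrist'); X=pts(c)
m=(abs(X[...,2]-.13)<.008)&(abs(X[...,0]-.45)<.12)&(abs(X[...,1]-.03)<.12)
m=cv2.morphologyEx(m.astype(np.uint8),cv2.MORPH_OPEN,np.ones((5,5)))
print('planez',np.nanmedian(X[...,2][m>0]))
# back-project mask pixels to plane z=.13
def world(p): return np.array([onz(c,u,v,.13)[:2] for u,v in p])
cs,h=cv2.findContours(m,cv2.RETR_CCOMP,cv2.CHAIN_APPROX_NONE)
for i,k in enumerate(cs):
    a=cv2.contourArea(k)
    if a<150: continue
    r=cv2.minAreaRect((world(k[:,0].astype(float))*1000).astype(np.float32))
    print('hole' if h[0,i,3]>=0 else 'outer',a,r)
g=cv2.cvtColor(c['color'],cv2.COLOR_RGB2GRAY)
print('mouth?')
E
python3 pump.py c
```

```text
planez 0.13147318332437868
outer 788.0 ((351.72222900390625, 34.53933334350586), (40.625152587890625, 49.38949203491211), 3.437059164047241)
outer 9348.5 ((450.50408935546875, 38.63213348388672), (120.58183288574219, 140.22677612304688), 3.584150791168213)
hole 698.5 ((435.948974609375, 78.12669372558594), (38.2897834777832, 43.10500717163086), 2.6862401962280273)
mouth?
```

Run:
```python
from h import *
c=load('c','wrist')
im=cv2.cvtColor(c['color'],cv2.COLOR_RGB2BGR)
s=9; z=cv2.resize(im[145:190,222:300],None,fx=s,fy=s,interpolation=cv2.INTER_CUBIC); cv2.imwrite('pics/c_h.png',z)
z=cv2.resize(im[195:235,300:345],None,fx=12,fy=12,interpolation=cv2.INTER_CUBIC); cv2.imwrite('pics/c_m.png',z)
for x,y in [(-60,-70),(60,-70),(60,70),(-60,70)]:
  pass
a=np.deg2rad(3.58);R=np.array([[np.cos(a),-np.sin(a)],[np.sin(a),np.cos(a)]])
def P(x,y,z): return np.r_[np.array([.4505,.0386])+R@[x,y],z]
print('hole corners px',[ ((px(c,P(-.015+i*.01625,.035+j*.01625,.13))-[222,145]+.5)*s).round(0).tolist() for i,j in [(-1,-1),(1,-1),(1,1),(-1,1)]])
print('mouth px',((px(c,P(.095,-.035,.125))-[300,195]+.5)*12).round(0))
t=load('a','top')
print('case corners in top, zoom z1', [((px(t,P(x,y,.13))-[110,140]+.5)*4.5).round(0).tolist() for x,y in [(.06,.07),(.06,-.07),(-.06,-.07),(-.06,.07)]])
print('time drift', env.read_state()['position'])
```

```text
hole corners px [[151.0, 313.0], [382.0, 313.0], [384.0, 82.0], [147.0, 82.0]]
mouth px [406. 276.]
case corners in top, zoom z1 [[487.0, 197.0], [705.0, 178.0], [722.0, 366.0], [502.0, 385.0]]
time drift [0.43806265 0.06308256 0.3207863 ]
```

View pics/c_h.png

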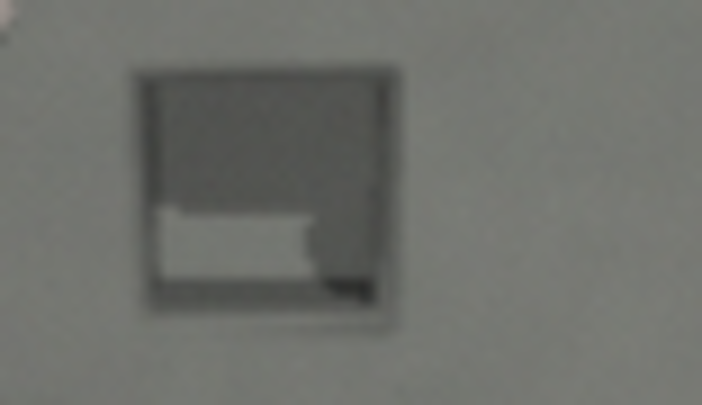

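View pics/c_m.png

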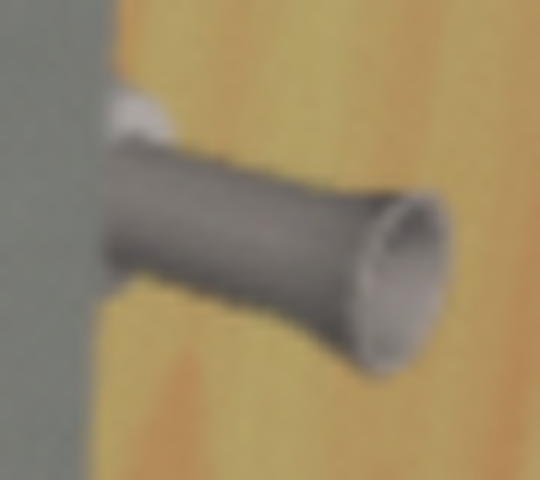

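```bash
python3 - <<'E'
from h import *
s=env.read_state(); o=snap(['wrist','top'],'d'); print(s['position'],s['dq'].round(2)); print(env.read_state()['position'])
E
python3 pump.py d
```

```text
[0.43806265 0.06308256 0.3207863 ] [-1.77 -0.11  0.63  0.25 -0.28  6.82]
[0.43845858 0.06194756 0.32112897]
planez 0.1315013172741329
outer 792.0 ((352.2713623046875, 34.68153381347656), (39.75497055053711, 49.322452545166016), 3.655606508255005)
outer 9288.0 ((450.5202941894531, 38.128578186035156), (120.55082702636719, 141.45962524414062), 3.541875123977661)
hole 677.0 ((432.3916931152344, 73.21305084228516), (34.975807189941406, 32.836151123046875), 3.658810615539551)
mouth?
```

Call:
drive_tool(
  motion=[
    [0.02,0.05,0,0,0,0],
    [0.05,0.12,0,0,0,0],
    [0.075,0.2,-0.01,0,0,0],
    [0.1,0.28,-0.03,0,0,0],
    [0.125,0.36,-0.05,0,0,0],
    [0.15,0.44,-0.08,0,0,0],
    [0.18,0.52,-0.11,0,0,0],
    [0.2,0.6,-0.14,0,0,0],
    [0.205,0.64,-0.14,0,0,0],
    [0.205,0.64,-0.14,0,0,0],
  ],
)

```text
time: 3.35
position: [0.5414, 0.3835, 0.2492]
tool_rot: [[-0.002, -0.056, 0.998], [-0.001, 0.998, 0.056], [-1.0, -0.001, -0.002]]
force: [0.1, -0.2, -0.9]
gripper_width: 0.085
```

Run:
```python
from h import *
env.read_camera('wrist')
o=snap(['wrist'],'e'); s=env.read_state();print(s['position'],s['dq'].round(2))
c=o['wrist'];X=pts(c)
m=(X[...,2]>.045)&(X[...,2]<.085)&(abs(X[...,0]-.541)<.06)&(abs(X[...,1]-.38)<.06)
m2=((abs(X[...,2]-.066)<.006)&m).astype(np.uint8)
m2=cv2.morphologyEx(m2,cv2.MORPH_OPEN,np.ones((3,3)))
print(np.nanmedian(X[...,2][m2>0]))
cs,_=cv2.findContours(m2,0,1); k=max(cs,key=cv2.contourArea)
w=np.array([onz(c,u,v,.066)[:2] for u,v in k[:,0].astype(float)])*1000
print(cv2.contourArea(k),cv2.minAreaRect(w.astype(np.float32)))
im=cv2.imread('pics/e_wrist.png'); x,y=k[:,0].min(0)-15
cv2.drawContours(im,[k],-1,(0,0,255),1)
cv2.imwrite('pics/e_z.png',cv2.resize(np.hstack([cv2.imread('pics/e_wrist.png')[y:y+75,x:x+75],im[y:y+75,x:x+75]]),None,fx=5,fy=5,interpolation=cv2.INTER_CUBIC)); print(x,y)
```

```text
[0.54143125 0.38120344 0.25085816] [-1.09 -1.59 -0.69  0.14  0.05 -0.18]
0.06753902512208171
1216.0 ((542.2902221679688, 387.789306640625), (44.22936248779297, 45.0054931640625), 25.16295623779297)
218 133
```

View pics/e_z.png

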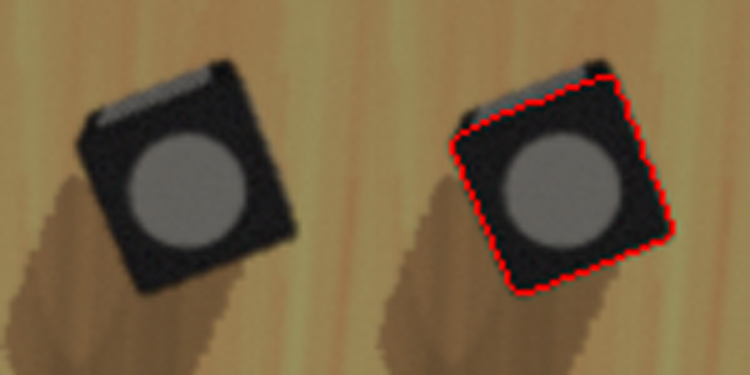

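View pics/e_wrist.png

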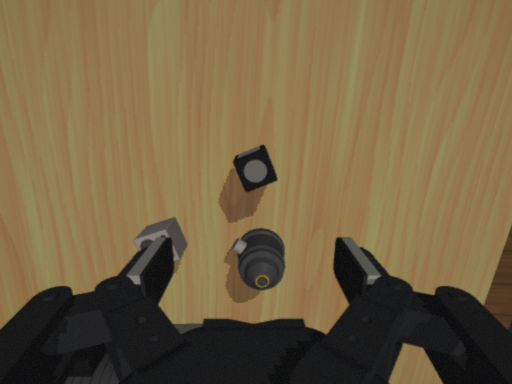

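The filter's top face is centred at (256,170), which gives (0.5423, 0.3878) and a yaw of 25.2°. I'll turn the tool by 22° and descend.

Call:
drive_tool(
  motion=[
    [0.002,0.011,-0.02,0,0,0.12],
    [0.002,0.011,-0.06,0,0,0.24],
    [0.002,0.011,-0.12,0,0,0.34],
    [0.002,0.011,-0.19,0,0,0.367],
    [0.002,0.011,-0.25,0,0,0.367],
    [0.002,0.011,-0.31,0,0,0.367],
    [0.002,0.011,-0.36,0,0,0.367],
    [0.002,0.011,-0.4,0,0,0.367],
    [0.002,0.011,-0.425,0,0,0.367],
    [0.002,0.011,-0.437,0,0,0.367],
  ],
)

```text
time: 4.45
position: [0.5422, 0.3858, 0.0324]
tool_rot: [[-0.001, -0.424, 0.906], [-0.001, 0.906, 0.424], [-1.0, -0.0, -0.001]]
force: [-0.3, -0.1, -0.3]
gripper_width: 0.0855
```

Run:
```python
from h import *
env.read_camera('top')
o=snap(['wrist'],'f'); s=env.read_state();print(s['position'],s['tool_rot'].round(3),s['force'])
```

```text
[0.54228923 0.38650401 0.03287153] [[-0.    -0.425  0.905]
 [-0.     0.905  0.425]
 [-1.    -0.    -0.   ]] [-0.16139273  0.2236209   0.64164132]
```

View pics/f_wrist.png

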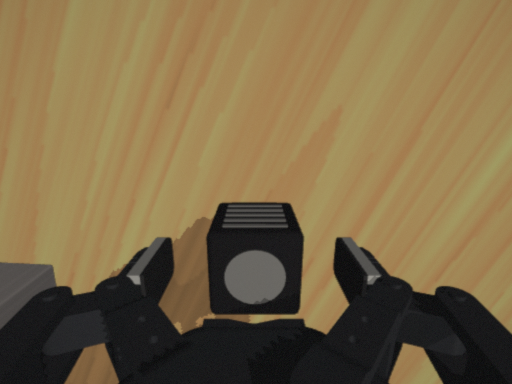

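The filter is square between the fingers: its top face runs from 208 to 302 px and the finger gap from 172 to 336. I'll close the gripper.

Call:
drive_tool(
  motion=[
    [0,0,0,0,0,0],
    [0,0,0,0,0,0],
    [0,0,0,0,0,0],
    [0,0,0,0,0,0],
    [0,0,0,0,0,0],
    [0,0,0,0,0,0],
    [0,0,0,0,0,0],
    [0,0,0,0,0,0],
    [0,0,0,0,0,0],
    [0,0,0,0,0,0],
  ],
  hand=-1,
)

```text
time: 5.55
position: [0.5429, 0.3878, 0.0341]
tool_rot: [[0.002, -0.426, 0.905], [0.001, 0.905, 0.426], [-1.0, 0.0, 0.002]]
force: [-1.0, -1.4, 5.8]
gripper_width: 0.0427
```

Run:
```python
from h import *
o=snap(['wrist'],'g'); s=env.read_state();print(s['position'],s['gripper_width'],s['force'])
c=o['wrist'];X=pts(c)
m2=((abs(X[...,2]-.0675)<.006)&(abs(X[...,0]-.542)<.04)&(abs(X[...,1]-.387)<.04)).astype(np.uint8)
m2=cv2.morphologyEx(m2,cv2.MORPH_OPEN,np.ones((3,3)))
cs,_=cv2.findContours(m2,0,1); k=max(cs,key=cv2.contourArea)
w=np.array([onz(c,u,v,.066)[:2] for u,v in k[:,0].astype(float)])*1000
print(cv2.contourArea(k),cv2.minAreaRect(w.astype(np.float32)))
```

```text
[0.54288689 0.38784504 0.03412142] 0.04356154519828374 [-1.02234105  1.26170121  5.13243083]
8299.5 ((542.0695190429688, 388.5771484375), (70.02088928222656, 45.57109069824219), 25.084949493408203)
```

View pics/g_wrist.png

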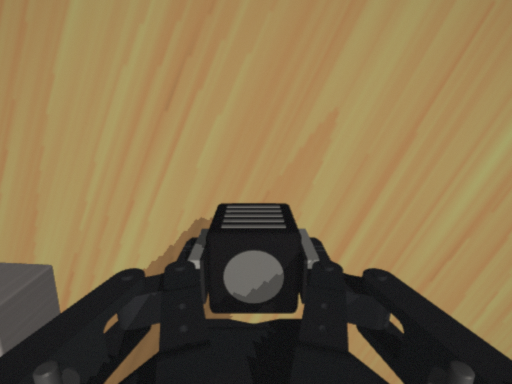

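Call:
drive_tool(
  motion=[
    [0,0,0.04,0,0,0],
    [0,0,0.12,0,0,0],
    [0,0,0.21,0,0,0],
    [-0.02,-0.06,0.29,0,0,-0.06],
    [-0.05,-0.14,0.34,0,0,-0.12],
    [-0.08,-0.23,0.35,0,0,-0.18],
    [-0.11,-0.32,0.35,0,0,-0.24],
    [-0.14,-0.41,0.35,0,0,-0.3],
    [-0.17,-0.5,0.35,0,0,-0.36],
    [-0.195,-0.57,0.35,0,0,-0.361],
  ],
)

```text
time: 6.6
position: [0.4431, 0.1004, 0.2076]
tool_rot: [[-0.0, -0.06, 0.998], [-0.0, 0.998, 0.06], [-1.0, -0.0, -0.001]]
force: [0.8, -0.9, -0.5]
gripper_width: 0.0432
```

Call:
drive_tool(
  motion=[
    [-0.012,-0.03,0,0,0,0],
    [-0.022,-0.055,0,0,0,0],
    [-0.023,-0.06,0,0,0,0],
    [-0.023,-0.06,0,0,0,0],
    [-0.023,-0.06,0,0,0,0],
    [-0.023,-0.06,0,0,0,0],
    [-0.023,-0.06,0,0,0,0],
    [-0.023,-0.06,0,0,0,0],
    [-0.023,-0.06,0,0,0,0],
    [-0.023,-0.06,0,0,0,0],
  ],
)

```text
time: 7.6
position: [0.4332, 0.0724, 0.2078]
tool_rot: [[0.0, -0.062, 0.998], [-0.0, 0.998, 0.062], [-1.0, -0.0, 0.0]]
force: [-0.5, 0.2, -1.4]
gripper_width: 0.043
```

Run:
```python
from h import *
o=snap(['wrist','side','top'],'i'); s=env.read_state();print(s['position'],s['tool_rot'].round(3),s['gripper_width'],s['force'])
b=cv2.imread('pics/i_side.png'); f=lambda im,x,y,w,h,s:cv2.resize(im[y:y+h,x:x+w],None,fx=s,fy=s,interpolation=cv2.INTER_CUBIC)
cv2.imwrite('pics/i_s.png',f(b,180,100,200,150,4))
```

```text
[0.43313537 0.07229585 0.20782027] [[ 0.    -0.062  0.998]
 [-0.     0.998  0.062]
 [-1.    -0.     0.   ]] 0.043198641016565016 [-0.01511617  1.27512597 -0.81323977]
```

View pics/i_wrist.png

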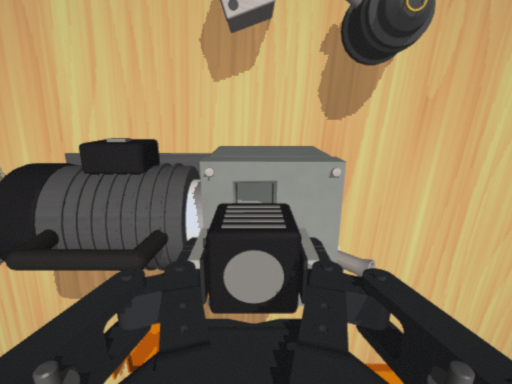

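View pics/i_s.png

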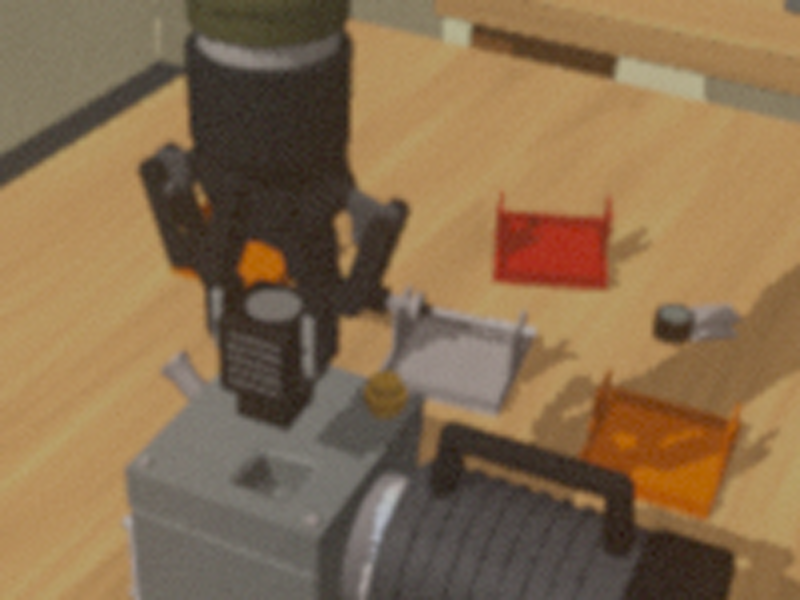

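Run:
```python
from h import *
c=load('i','wrist')
a=np.deg2rad(3.55);R=np.array([[np.cos(a),-np.sin(a)],[np.sin(a),np.cos(a)]])
def P(x,y,z): return np.r_[np.array([.4505,.0385])+R@[x,y],z]
for n,p in [('hole back',(-.015-.018,.035+.018)),('hr',(-.015+.018,.035+.018)),('FL',(.06,.07)),('RL',(-.06,.07))]: print(n,px(c,P(*p,.13)))
im=cv2.imread('pics/i_wrist.png'); cv2.imwrite('pics/i_z.png',cv2.resize(im[140:320,190:355],None,fx=4.5,fy=4.5,interpolation=cv2.INTER_CUBIC)[:600])
```

```text
hole back [233.3417382  180.93140852]
hr [276.15831386 180.95384585]
FL [345.85493915 160.93433103]
RL [200.12603608 160.84123127]
```

View pics/i_z.png

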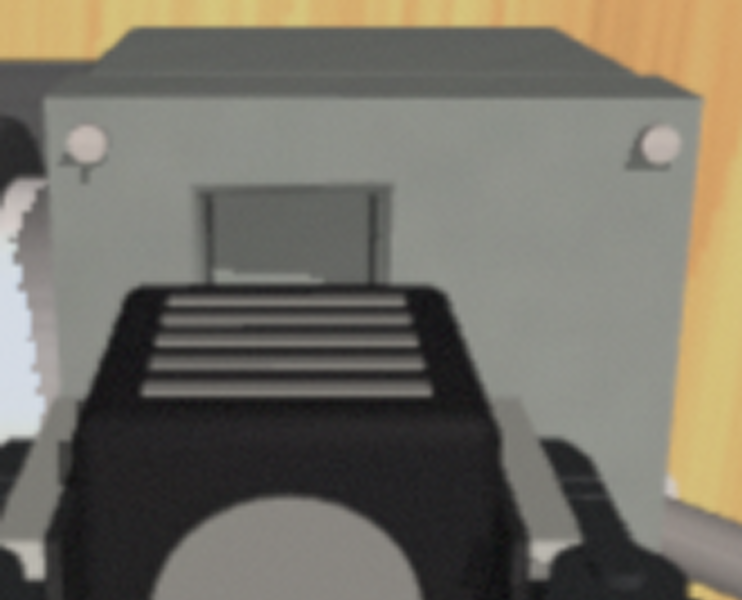

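Run:
```python
from h import *
c=load('i','wrist'); s=env.read_state(); T=s['position'];Rt=s['tool_rot']
for d in (.02,-.02,-.08): 
  for y in (0,.022): print(d,y,px(c,T-Rt[:,0]*d+Rt[:,1]*y))
# front-top edge of block at row ~ (400/4.5+140): and lower edge row 288
for r,h in ((400/4.5+139.5,.2078+.066-.034),(288/4.5+139.5,.2078+.020-.034)):
  p=onz(c,253.45,r,h); print('filter front edge',p, (p-T)@Rt)
```

```text
0.02 0 [255.47523269 260.98479733]
0.02 0.022 [255.62868747 221.14460155]
-0.02 0 [254.9143055  229.07902059]
-0.02 0.022 [255.01334454 197.00217843]
-0.08 0 [254.41588022 200.72837953]
-0.08 0.022 [254.47666687 175.94611555]
filter front edge [0.43059403 0.09561663 0.2398    ] [-0.03198022  0.02343254 -0.0010961 ]
filter front edge [0.43092676 0.09187674 0.1938    ] [ 0.01401985  0.01968007 -0.00099779]
```

The gripped filter shows the camera's lateral bias is about 1 mm along the jaw axis, so I shift x by +1 mm and lower slowly.

Call:
drive_tool(
  motion=[
    [0.002,0.001,-0.02,0,0,0],
    [0.002,0.001,-0.04,0,0,0],
    [0.002,0.001,-0.06,0,0,0],
    [0.002,0.001,-0.07,0,0,0],
    [0.002,0.001,-0.076,0,0,0],
    [0.002,0.001,-0.08,0,0,0],
    [0.002,0.001,-0.084,0,0,0],
    [0.002,0.001,-0.088,0,0,0],
    [0.002,0.001,-0.092,0,0,0],
    [0.002,0.001,-0.096,0,0,0],
  ],
)

```text
time: 8.75
position: [0.4343, 0.0728, 0.1598]
tool_rot: [[0.0, -0.062, 0.998], [-0.0, 0.998, 0.062], [-1.0, -0.0, 0.0]]
force: [-0.2, 1.1, -1.2]
gripper_width: 0.0433
```

Run:
```python
from h import *
o=snap(['wrist','side'],'j'); s=env.read_state();print(s['position'],s['tool_rot'].round(3),s['gripper_width'],s['force'],s['ft_torque'])
b=cv2.imread('pics/j_side.png'); f=lambda im,x,y,w,h,s:cv2.resize(im[y:y+h,x:x+w],None,fx=s,fy=s,interpolation=cv2.INTER_CUBIC)
cv2.imwrite('pics/j_s.png',f(b,200,140,110,90,6))
```

```text
[0.4339982  0.07282154 0.15960459] [[-0.    -0.062  0.998]
 [-0.     0.998  0.062]
 [-1.    -0.    -0.   ]] 0.04308075612733058 [-0.77710882 -0.97051882 -0.89212489] [ 0.01890693  0.04223148 -0.01207427]
```

View pics/j_s.png

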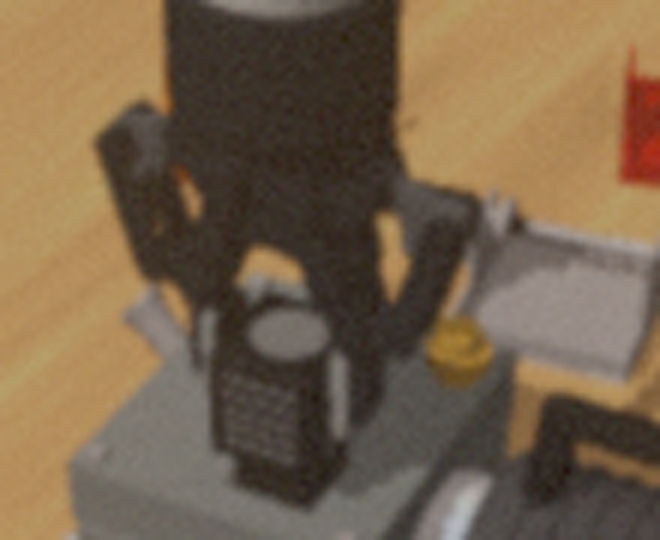

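No contact force at about 4.5 mm depth, so the spigot has entered. I'll continue to home.

Call:
drive_tool(
  motion=[
    [0,0,-0.004,0,0,0],
    [0,0,-0.008,0,0,0],
    [0,0,-0.012,0,0,0],
    [0,0,-0.016,0,0,0],
    [0,0,-0.02,0,0,0],
    [0,0,-0.024,0,0,0],
    [0,0,-0.027,0,0,0],
    [0,0,-0.029,0,0,0],
    [0,0,-0.03,0,0,0],
    [0,0,-0.03,0,0,0],
  ],
)

```text
time: 9.85
position: [0.4341, 0.0728, 0.1448]
tool_rot: [[0.0, -0.062, 0.998], [-0.0, 0.998, 0.062], [-1.0, -0.0, -0.0]]
force: [-0.4, 0.0, -1.2]
gripper_width: 0.043
```

Call:
drive_tool(
  motion=[
    [0,0,-0.001,0,0,0],
    [0,0,-0.002,0,0,0],
    [0,0,-0.003,0,0,0],
    [0,0,-0.004,0,0,0],
    [0,0,-0.005,0,0,0],
    [0,0,-0.006,0,0,0],
    [0,0,-0.006,0,0,0],
    [0,0,-0.006,0,0,0],
    [0,0,-0.006,0,0,0],
    [0,0,-0.006,0,0,0],
  ],
)

```text
time: 10.85
position: [0.4343, 0.0728, 0.144]
tool_rot: [[0.002, -0.062, 0.998], [-0.0, 0.998, 0.062], [-1.0, -0.0, 0.002]]
force: [-6.8, -0.2, 18.4]
gripper_width: 0.0432
```

Contact at TCP z 0.144 with 18 N, exactly the expected home height. I'll ease off, open and lift.

Call:
drive_tool(
  motion=[
    [0,0,0.002,0,0,0],
    [0,0,0.003,0,0,0],
    [0,0,0.003,0,0,0],
    [0,0,0.003,0,0,0],
    [0,0,0.003,0,0,0],
    [0,0,0.003,0,0,0],
    [0,0,0.003,0,0,0],
    [0,0,0.003,0,0,0],
    [0,0,0.003,0,0,0],
    [0,0,0.003,0,0,0],
  ],
  hand=1,
)

```text
time: 11.85
position: [0.4341, 0.0728, 0.1433]
tool_rot: [[0.0, -0.062, 0.998], [-0.0, 0.998, 0.062], [-1.0, -0.0, 0.0]]
force: [0.4, 0.4, -0.7]
gripper_width: 0.0855
```

Call:
drive_tool(
  motion=[
    [0,0,0.03,0,0,0],
    [0,0,0.08,0,0,0],
    [0,0,0.14,0,0,0],
    [0,0,0.2,0,0,0],
    [0,0,0.26,0,0,0],
    [0,0,0.3,0,0,0],
    [0,0,0.32,0,0,0],
    [0,0,0.32,0,0,0],
    [0,0,0.32,0,0,0],
    [0,0,0.32,0,0,0],
  ],
)

```text
time: 12.85
position: [0.4335, 0.0728, 0.3019]
tool_rot: [[-0.002, -0.062, 0.998], [0.0, 0.998, 0.062], [-1.0, 0.0, -0.002]]
force: [-0.2, 0.4, 0.1]
gripper_width: 0.0853
```

Run:
```python
from h import *
o=snap(['wrist','side'],'k'); s=env.read_state();print(s['position'],s['gripper_width'],s['force'])
c=o['wrist'];X=pts(c)
zc=(X[...,2]); print('case', np.nanmedian(zc[(abs(zc-.1315)<.006)&(abs(X[...,0]-.45)<.05)&(abs(X[...,1]-.03)<.05)]))
m=(abs(zc-.177)<.015)&(abs(X[...,0]-.434)<.03)&(abs(X[...,1]-.073)<.03); print('filter top',np.nanmedian(zc[m]),np.nanpercentile(zc[m],[5,95]))
b=cv2.imread('pics/k_side.png'); f=lambda im,x,y,w,h,s:cv2.resize(im[y:y+h,x:x+w],None,fx=s,fy=s,interpolation=cv2.INTER_CUBIC)
cv2.imwrite('pics/k_s.png',f(b,200,140,110,90,6))
```

```text
[0.43357737 0.07281967 0.30216905] 0.0853239703387227 [-0.12200296 -0.4538627  -0.54322267]
case 0.13159566090578245
filter top 0.17750940495606002 [0.17163167 0.17877549]
```

View pics/k_s.png

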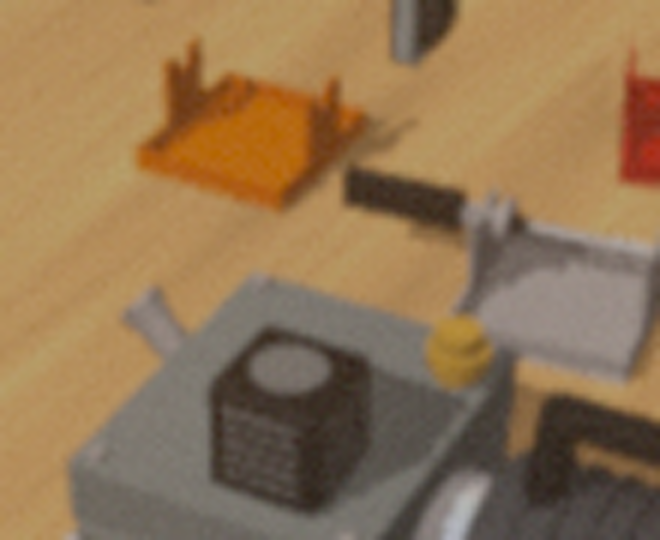

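View pics/k_wrist.png

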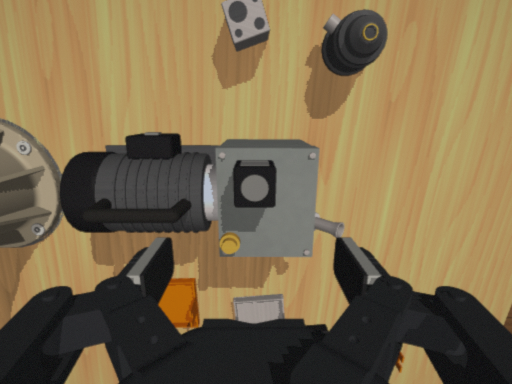

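The filter's top is 45.9 mm above the case top, so it is home. Now to the rod.

Call:
drive_tool(
  motion=[
    [0.02,-0.04,0,0,0,0.06],
    [0.05,-0.1,0,0,0,0.15],
    [0.075,-0.17,0,0,0,0.25],
    [0.1,-0.24,0,0,0,0.35],
    [0.13,-0.31,0,0,0,0.45],
    [0.16,-0.38,-0.01,0,0,0.55],
    [0.19,-0.45,-0.03,0,0,0.65],
    [0.21,-0.52,-0.05,0,0,0.75],
    [0.225,-0.57,-0.07,0,0,0.85],
    [0.235,-0.59,-0.08,0,0,0.95],
  ],
)

```text
time: 13.95
position: [0.5514, -0.2246, 0.2607]
tool_rot: [[-0.003, -0.872, 0.49], [0.001, 0.49, 0.872], [-1.0, 0.003, -0.0]]
force: [-0.2, 0.6, -0.4]
gripper_width: 0.0854
```

Call:
drive_tool(
  motion=[
    [0,0,-0.01,0,0,0.1],
    [0,0,-0.03,0,0,0.2],
    [0,0,-0.05,0,0,0.3],
    [0,0,-0.06,0,0,0.4],
    [0,0,-0.08,0,0,0.5],
    [0,0,-0.08,0,0,0.6],
    [0,0,-0.08,0,0,0.65],
    [0,0,-0.08,0,0,0.65],
    [0,0,-0.08,0,0,0.65],
    [0,0,-0.08,0,0,0.65],
  ],
)

```text
time: 14.95
position: [0.5516, -0.2222, 0.2231]
tool_rot: [[-0.0, -0.986, -0.165], [0.0, -0.165, 0.986], [-1.0, 0.0, 0.0]]
force: [-0.3, 0.8, 0.5]
gripper_width: 0.0858
```

Run:
```python
from h import *
o=snap(['wrist'],'l'); s=env.read_state();print(s['position'],s['tool_rot'].round(3),s['force'],s['joint_positions'].round(1))
im=cv2.imread('pics/l_wrist.png'); cv2.imwrite('pics/l_z.png',cv2.resize(im,None,fx=1.5,fy=1.5,interpolation=cv2.INTER_CUBIC))
```

```text
[ 0.55163731 -0.22218882  0.2231895 ] [[-0.    -0.986 -0.165]
 [ 0.    -0.165  0.986]
 [-1.     0.     0.   ]] [-0.49705854  0.23201953  0.23426526] [-29.7  20.3   4.8  74.5   0.  -39.2]
```

View pics/l_z.png

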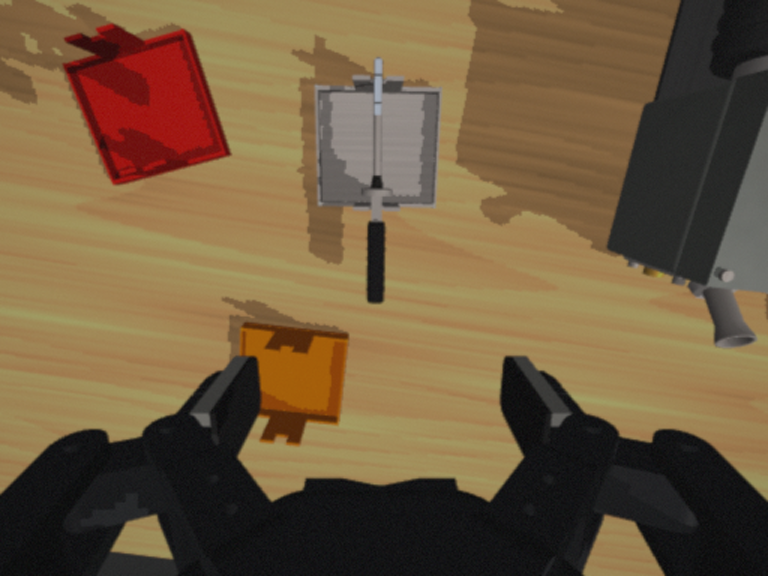

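The rod lies upright in the picture: tip at (378,60), collar at (377,190) and grip from (376,222) to (376,302), all in the 1.5x view.

```bash
cat > rod.py <<'E'
from h import *
import sys
c=load(sys.argv[1],'wrist'); g=cv2.cvtColor(c['color'],cv2.COLOR_RGB2GRAY)
m=(g<45).astype(np.uint8); m[:140]=0;m[205:]=0;m[:,:235]=0;m[:,268:]=0
cs,_=cv2.findContours(m,0,1);k=max(cs,key=cv2.contourArea);r=cv2.minAreaRect(k);print(cv2.contourArea(k),r,k[:,0].min(0),k[:,0].max(0))
yy,xx=np.nonzero(m)
T=np.load('pics/x.npz') if 0 else None
pf=np.polyfit(yy,xx,1); print('grip line x at rows',np.polyval(pf,[150,195]))
a=onz(c,*[np.polyval(pf,150)+0,150],.055);b=onz(c,np.polyval(pf,195),195,.055);print(a,b,'yaw',np.degrees(np.arctan2(*(a-b)[1::-1])))
v0,v1=yy.min()-.5,yy.max()+.5
e0=onz(c,np.polyval(pf,v0),v0,.055); e1=onz(c,np.polyval(pf,v1),v1,.045); print('near collar end',e0,'far end',e1)
tip=onz(c,378/1.5-.2,60/1.5-.2,.045); print('tip',tip, 'yaw tip-grip',np.degrees(np.arctan2(*(tip-(e0+e1)/2)[1::-1])))
print('len',np.linalg.norm((e0-e1)[:2]),np.linalg.norm((tip-e0)[:2]),'mid',(e0+e1)[:2]/2)
X=pts(c); print('z grip',np.nanmedian(X[...,2][m>0]))
E
python3 rod.py l
```

```text
480.0 ((250.0, 174.0), (52.0, 10.0), 90.0) [245 148] [255 200]
grip line x at rows [250.4666522  249.60267561]
[ 0.52076169 -0.22863693  0.055     ] [ 0.57407793 -0.22089253  0.055     ] yaw -171.7353524439519
near collar end [ 0.51794426 -0.22904617  0.055     ] far end [ 0.58418597 -0.21949645  0.045     ]
tip [ 0.40680711 -0.24610064  0.045     ] yaw tip-grip -171.39520251756815
len 0.06692653630078918 0.11243808265145883 mid [ 0.55106512 -0.22427131]
z grip 0.05641482739275443
```

Call:
drive_tool(
  motion=[
    [0.001,-0.002,-0.03,0,0,-0.016],
    [0.001,-0.002,-0.09,0,0,-0.016],
    [0.001,-0.002,-0.16,0,0,-0.016],
    [0.001,-0.002,-0.22,0,0,-0.016],
    [0.001,-0.002,-0.28,0,0,-0.016],
    [0.001,-0.002,-0.32,0,0,-0.016],
    [0.001,-0.002,-0.35,0,0,-0.016],
    [0.001,-0.002,-0.375,0,0,-0.016],
    [0.001,-0.002,-0.39,0,0,-0.016],
    [0.001,-0.002,-0.394,0,0,-0.016],
  ],
  hand=0,
)

```text
time: 16.0
position: [0.5519, -0.223, 0.0257]
tool_rot: [[-0.001, -0.989, -0.149], [0.001, -0.149, 0.989], [-1.0, 0.001, 0.001]]
force: [0.4, 0.2, -0.0]
gripper_width: 0.0426
```

Run:
```python
from h import *
env.read_camera('top')
o=snap(['wrist'],'m'); s=env.read_state();print(s['position'],s['tool_rot'].round(3),s['force'],s['gripper_width'])
```

```text
[ 0.55235136 -0.22331566  0.0265473 ] [[ 0.    -0.989 -0.149]
 [-0.    -0.149  0.989]
 [-1.    -0.    -0.   ]] [-0.6021063  -0.7068177   0.39753325] 0.04260204055972417
```

View pics/m_wrist.png

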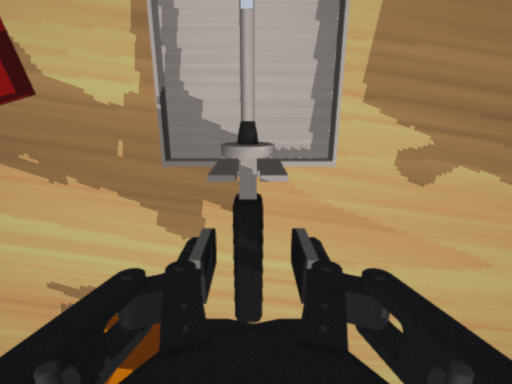

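The rod's grip (234–263) sits about 2.4 mm left of the finger centre, which is at 254. I'll shift by that and close.

Call:
drive_tool(
  motion=[
    [0.001,-0.0045,0,0,0,0],
    [0.001,-0.0045,0,0,0,0],
    [0.001,-0.0045,0,0,0,0],
    [0.001,-0.0045,0,0,0,0],
    [0.001,-0.0045,0,0,0,0],
    [0.001,-0.0045,0,0,0,0],
    [0.001,-0.0045,0,0,0,0],
    [0.001,-0.0045,0,0,0,0],
    [0.001,-0.0045,0,0,0,0],
    [0.001,-0.0045,0,0,0,0],
  ],
  hand=-1,
)

```text
time: 17.1
position: [0.5533, -0.226, 0.027]
tool_rot: [[0.001, -0.989, -0.149], [-0.001, -0.149, 0.989], [-1.0, -0.001, -0.001]]
force: [1.3, -2.2, 5.7]
gripper_width: 0.013
```

Run:
```python
from h import *
o=snap(['wrist'],'n'); s=env.read_state();print(s['position'],s['tool_rot'].round(3),s['force'],s['gripper_width'])
```

```text
[ 0.55337009 -0.22602088  0.02700088] [[ 0.001 -0.989 -0.149]
 [-0.001 -0.149  0.989]
 [-1.    -0.001 -0.001]] [ 0.4603656 -1.8401752  5.1025105] 0.012890207160443994
```

View pics/n_wrist.png

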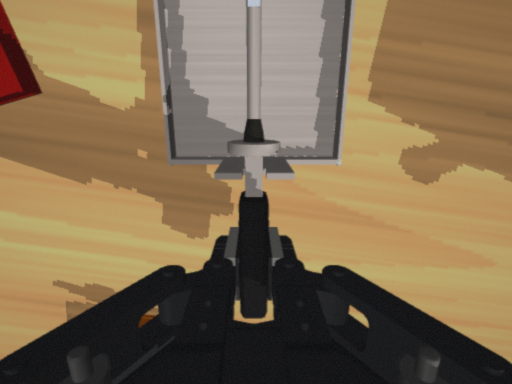

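Run:
```python
from h import *
c=load('n','wrist'); s=env.read_state(); T=s['position'];Rt=s['tool_rot']
im=cv2.imread('pics/n_wrist.png'); cv2.imwrite('pics/n_z.png',cv2.resize(im[100:220,210:300],None,fx=5,fy=5,interpolation=cv2.INTER_CUBIC))
for r in (139,141,143,153,155): print(r,((onz(c,254,r,.057)-T)@Rt).round(4))
for r in (192,194,196,316): print('grip end',r,((onz(c,254,r,.055)-T)@Rt).round(4))
```

```text
139 [-0.0301  0.0619  0.0021]
141 [-0.0301  0.0611  0.0021]
143 [-0.0301  0.0603  0.0021]
153 [-0.0301  0.0561  0.0021]
155 [-0.0301  0.0553  0.0021]
grip end 192 [-0.0281  0.0385  0.0022]
grip end 194 [-0.028   0.0376  0.0022]
grip end 196 [-0.028   0.0366  0.0022]
grip end 316 [-0.028  -0.0279  0.0023]
```

View pics/n_z.png

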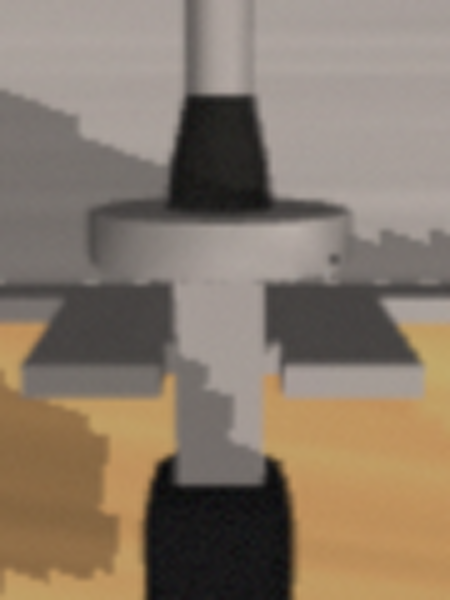

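The grip is holding. The two grasps agree on a world-frame camera bias of about (+1, −2, −1.5) mm, and I'll use that. Lift first.

Call:
drive_tool(
  motion=[
    [0,0,0.02,0,0,0],
    [0,0,0.06,0,0,0],
    [0,0,0.12,0,0,0],
    [0,0,0.19,0,0,0],
    [0,0,0.26,0,0,0],
    [0.03,0.03,0.33,0,0,0],
    [0.07,0.07,0.4,0,0,0],
    [0.11,0.11,0.44,0,0,0],
    [0.15,0.15,0.46,0,0,0],
    [0.18,0.18,0.46,0,0,0],
  ],
)

```text
time: 18.15
position: [0.6437, -0.1339, 0.2585]
tool_rot: [[0.002, -0.989, -0.15], [0.0, -0.15, 0.989], [-1.0, -0.002, -0.0]]
force: [0.7, -0.3, -0.5]
gripper_width: 0.0133
```

Run:
```python
from h import *
from scipy.spatial.transform import Rotation as Ro
o=snap(['wrist'],'o'); s=env.read_state();print(s['position'],s['tool_rot'].round(3),s['force'],s['gripper_width'])
a=np.deg2rad(3.55); z=np.array([-np.sin(a),np.cos(a),0]); y=-np.array([np.cos(a)*.70711,np.sin(a)*.70711,.70711]); x=np.cross(y,z)
Rf=np.c_[x,y,z]; R0=s['tool_rot']
print((Ro.from_matrix(Rf@R0.T).as_rotvec(degrees=True)/60).round(4))
M=np.array([.5485,.0074,.125])
for d in (.2285,.1685): 
  P=M-y*d+.018*x; print(P,((P-s['position'])/.5).round(4))
```

```text
[ 0.6450914  -0.13160729  0.25680613] [[ 0.002 -0.988 -0.152]
 [ 0.002 -0.152  0.988]
 [-1.    -0.002  0.002]] [ 1.38787613  1.01531356 -0.93970469] 0.013253989859014981
[ 0.0785 -0.7442 -0.083 ]
[0.72246815 0.01819274 0.27384666] [0.1548 0.2996 0.0341]
[0.68012296 0.0155657  0.23142006] [ 0.0701  0.2943 -0.0508]
```

View pics/o_wrist.png

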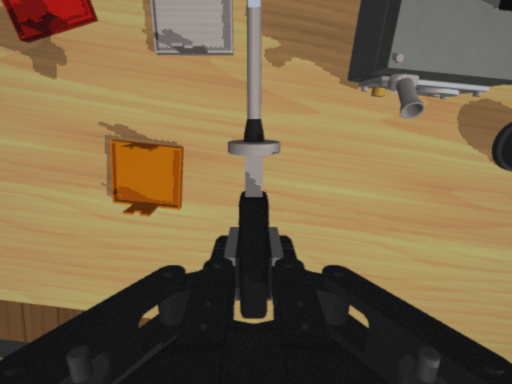

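Run:
```python
from h import *
from scipy.spatial.transform import Rotation as Ro
s=env.read_state();print(s['position'],s['dq'].round(1))
p=np.deg2rad(188.6); y0=np.array([np.cos(p),np.sin(p),0]);x0=np.array([0,0,-1.]);R0=np.c_[x0,y0,np.cross(x0,y0)]
a=np.deg2rad(3.55); z=np.array([-np.sin(a),np.cos(a),0]); y=-np.array([np.cos(a)*.70711,np.sin(a)*.70711,.70711]); x=np.cross(y,z)
Rf=np.c_[x,y,z]
print((Ro.from_matrix(Rf@R0.T).as_rotvec(degrees=True)/60).round(4), R0)
M=np.array([.5485,.0074,.125]); P=M-y*.2285+.018*x; print(((P-[.6426,-.1351,.2556])/.5).round(4))
```

```text
[ 0.6450914  -0.13160729  0.25680613] [-1.8 -0.8 -4.6 -0.6 -0.8 -3.2]
[ 0.0794 -0.746  -0.0798] [[ 0.         -0.98875638 -0.14953534]
 [ 0.         -0.14953534  0.98875638]
 [-1.          0.          0.        ]]
[0.1597 0.3066 0.0365]
```

Call:
drive_tool(
  motion=[
    [0.02,0.03,0.005,0.008,-0.075,-0.008],
    [0.04,0.07,0.01,0.017,-0.16,-0.017],
    [0.06,0.11,0.015,0.027,-0.25,-0.027],
    [0.08,0.15,0.02,0.036,-0.34,-0.036],
    [0.1,0.19,0.025,0.046,-0.43,-0.046],
    [0.12,0.23,0.03,0.055,-0.52,-0.055],
    [0.14,0.27,0.035,0.065,-0.61,-0.065],
    [0.155,0.295,0.036,0.073,-0.69,-0.073],
    [0.16,0.3065,0.036,0.0794,-0.746,-0.0798],
    [0.16,0.3065,0.036,0.0794,-0.746,-0.0798],
  ],
)

```text
time: 19.2
position: [0.719, 0.0194, 0.2701]
tool_rot: [[0.701, -0.71, -0.063], [0.046, -0.044, 0.998], [-0.712, -0.703, 0.002]]
force: [0.0, -0.3, -1.7]
gripper_width: 0.0131
```

Run:
```python
from h import *
env.read_camera('top');env.read_camera('top')
o=snap(['wrist','side'],'p'); s=env.read_state();print(s['position'],s['tool_rot'].round(3),s['force'],s['gripper_width'],s['joint_positions'].round(1))
b=cv2.imread('pics/p_side.png'); f=lambda im,x,y,w,h,s:cv2.resize(im[y:y+h,x:x+w],None,fx=s,fy=s,interpolation=cv2.INTER_CUBIC)
cv2.imwrite('pics/p_s.png',f(b,130,60,200,150,4))
c=o['wrist']
for d in (0,.1,-.05): print('tube axis px',px(c,np.array([.5485,.0074,.125])-np.array([1.05,-2.1,-1.5])/1000+d*np.array([.7057,.0438,.7071])))
```

```text
[0.72325262 0.01724102 0.27514532] [[ 0.706 -0.706 -0.061]
 [ 0.043 -0.043  0.998]
 [-0.707 -0.707  0.   ]] [ 0.55952648 -0.44078826 -0.38422493] 0.013253025863396517 [ -8.5   3.  -27.9  14.7   8.5  -8.6]
tube axis px [ 255.46464485 -460.86637649]
tube axis px [254.80343872 -38.70757913]
tube axis px [ 256.01352295 -811.3073528 ]
```

View pics/p_wrist.png

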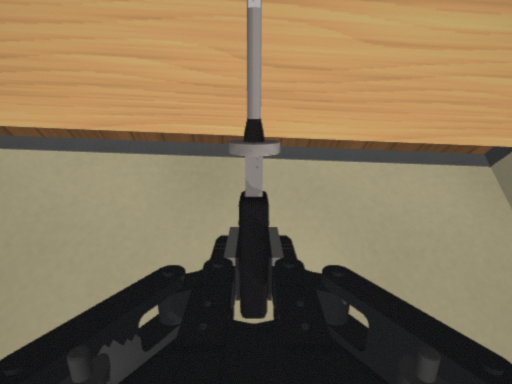

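View pics/p_s.png

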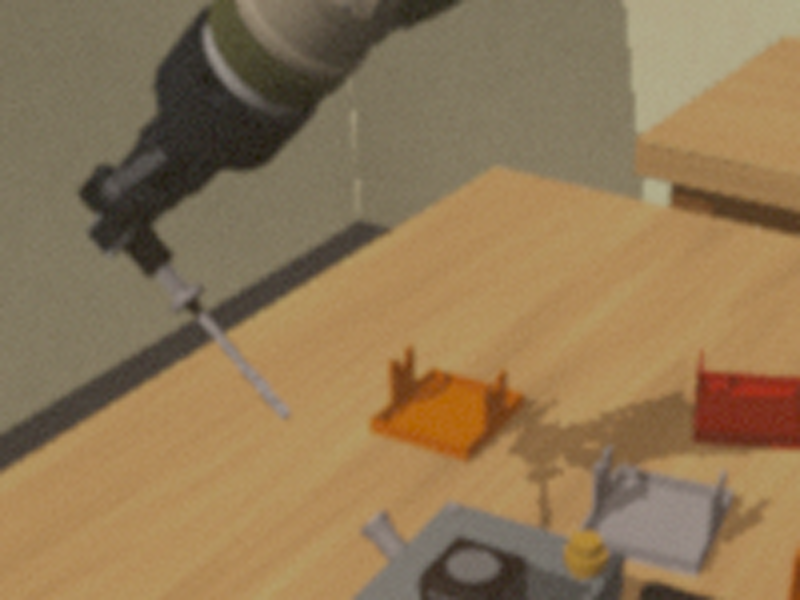

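The rod points down at the tube mouth, with its tip at (285,412) and the mouth at (380,525) in the side zoom. I'll move in along the axis to about 20 mm outside the mouth.

Call:
drive_tool(
  motion=[
    [-0.015,-0.001,-0.015,0,0,0],
    [-0.035,-0.002,-0.035,0,0,0],
    [-0.055,-0.0035,-0.055,0,0,0],
    [-0.075,-0.005,-0.075,0,0,0],
    [-0.085,-0.0053,-0.085,0,0,0],
    [-0.085,-0.0053,-0.085,0,0,0],
    [-0.085,-0.0053,-0.085,0,0,0],
    [-0.085,-0.0053,-0.085,0,0,0],
    [-0.085,-0.0053,-0.085,0,0,0],
    [-0.085,-0.0053,-0.085,0,0,0],
  ],
)

```text
time: 20.4
position: [0.6806, 0.0151, 0.2323]
tool_rot: [[0.706, -0.705, -0.062], [0.044, -0.044, 0.998], [-0.707, -0.708, 0.0]]
force: [0.3, 0.2, 0.1]
gripper_width: 0.0129
```

Run:
```python
from h import *
o=snap(['top','side'],'q'); s=env.read_state();print(s['position'],s['tool_rot'].round(3),s['force'],s['dq'].round(2))
T=s['position'];R=s['tool_rot']; M=np.array([.5485,.0074,.125]); u=np.array([.7057,.0438,.7071])
f=lambda im,x,y,w,h,s:cv2.resize(im[y:y+h,x:x+w],None,fx=s,fy=s,interpolation=cv2.INTER_CUBIC)
for n,(x,y,w,h,k) in dict(side=(190,150,80,60,10),top=(225,140,80,60,10)).items():
  c=o[n]; im=f(cv2.imread(f'pics/q_{n}.png'),x,y,w,h,k)
  q=lambda X:((px(c,X)-[x,y]+.5)*k).round(0)
  print(n,'tip',q(T-.018*R[:,0]+.1485*R[:,1]),'collar',q(T-.018*R[:,0]+.0585*R[:,1]),'mouth',q(M),'tube base',q(M-.05*u))
  cv2.imwrite(f'pics/q_{n}z.png',im)
```

```text
[0.68033399 0.01520558 0.23201769] [[ 0.706 -0.706 -0.062]
 [ 0.044 -0.043  0.998]
 [-0.707 -0.707  0.   ]] [-0.11579709 -0.6560652   0.21752301] [ 0.02 -0.   -0.16 -0.01  0.11  0.  ]
side tip [271. 341.] collar [32. 55.] mouth [323. 406.] tube base [452. 560.]
top tip [290. 229.] collar [267. -37.] mouth [293. 285.] tube base [305. 418.]
```

View pics/q_sidez.png

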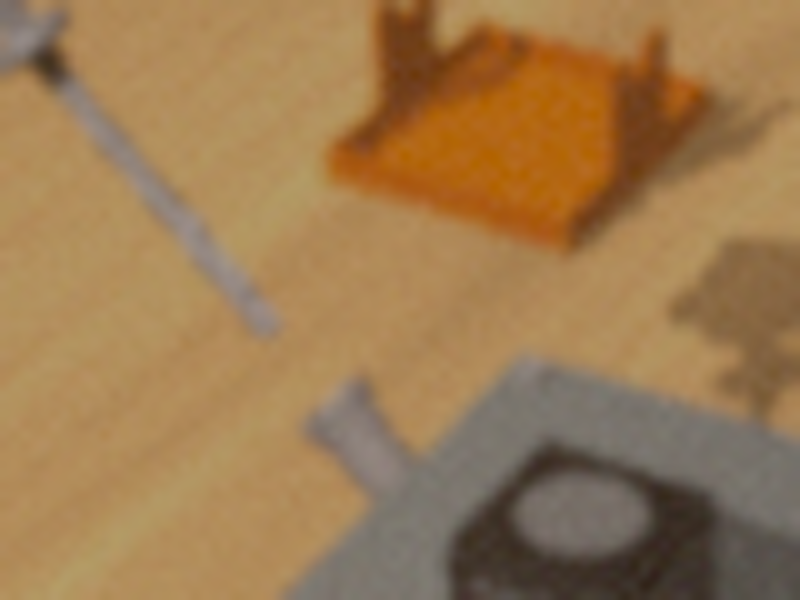

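View pics/q_topz.png

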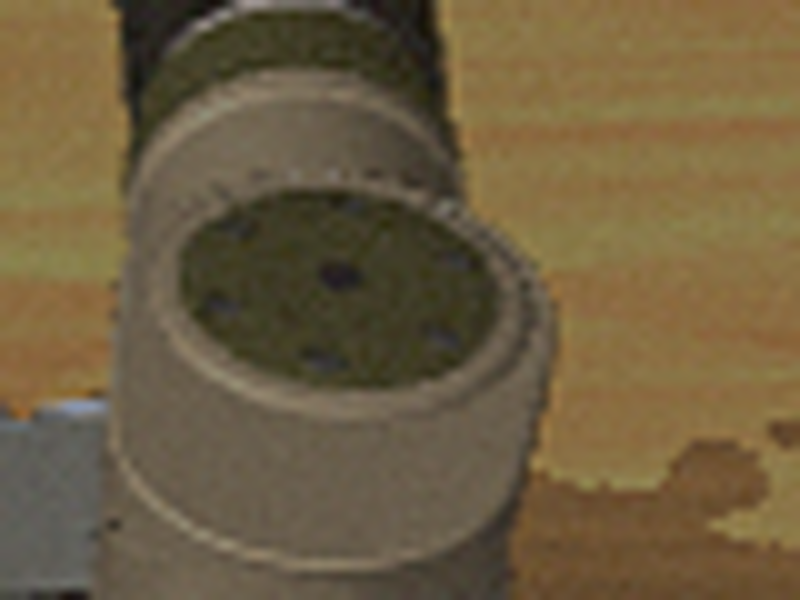

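In the side view the rod line passes about 1 mm below and left of the mouth centre. I'll make a small correction and enter slowly.

Call:
drive_tool(
  motion=[
    [-0.006,-0.0015,-0.004,0,0,0],
    [-0.012,-0.002,-0.01,0,0,0],
    [-0.018,-0.0025,-0.016,0,0,0],
    [-0.024,-0.003,-0.022,0,0,0],
    [-0.03,-0.0033,-0.028,0,0,0],
    [-0.035,-0.0036,-0.034,0,0,0],
    [-0.04,-0.0039,-0.039,0,0,0],
    [-0.045,-0.0041,-0.044,0,0,0],
    [-0.05,-0.0043,-0.049,0,0,0],
    [-0.05,-0.0043,-0.049,0,0,0],
  ],
)

```text
time: 21.5
position: [0.6545, 0.013, 0.2066]
tool_rot: [[0.705, -0.707, -0.062], [0.044, -0.043, 0.998], [-0.708, -0.706, 0.001]]
force: [0.8, -0.5, -0.2]
gripper_width: 0.013
```

Run:
```python
from h import *
o=snap(['side'],'r'); s=env.read_state();print(s['position'],s['tool_rot'].round(3),s['force'],s['ft_torque'])
f=lambda im,x,y,w,h,s:cv2.resize(im[y:y+h,x:x+w],None,fx=s,fy=s,interpolation=cv2.INTER_CUBIC)
cv2.imwrite('pics/r_z.png',f(cv2.imread('pics/r_side.png'),190,150,80,60,10))
```

```text
[0.65487622 0.01303413 0.20700295] [[ 0.705 -0.706 -0.062]
 [ 0.044 -0.043  0.998]
 [-0.707 -0.707  0.   ]] [ 0.3108113  -0.09257521 -0.22376656] [-0.02767949  0.68346107  0.01116429]
```

View pics/r_z.png

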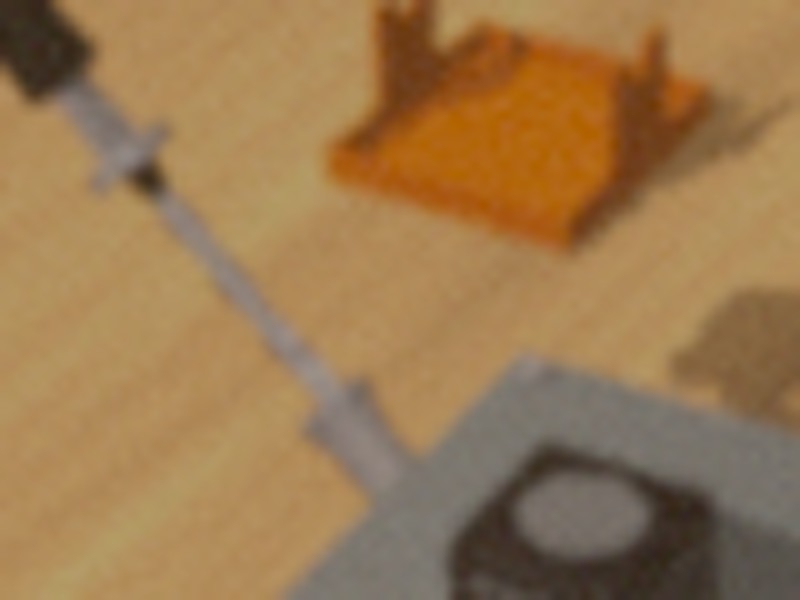

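No contact force and the rod disappears into the mouth. Continuing.

Call:
drive_tool(
  motion=[
    [-0.006,-0.0004,-0.006,0,0,0],
    [-0.012,-0.0007,-0.012,0,0,0],
    [-0.018,-0.0011,-0.018,0,0,0],
    [-0.024,-0.0015,-0.024,0,0,0],
    [-0.03,-0.0019,-0.03,0,0,0],
    [-0.036,-0.0022,-0.036,0,0,0],
    [-0.042,-0.0026,-0.042,0,0,0],
    [-0.048,-0.003,-0.048,0,0,0],
    [-0.05,-0.0031,-0.05,0,0,0],
    [-0.05,-0.0031,-0.05,0,0,0],
  ],
)

```text
time: 22.55
position: [0.6299, 0.0115, 0.182]
tool_rot: [[0.705, -0.706, -0.062], [0.044, -0.043, 0.998], [-0.707, -0.707, 0.0]]
force: [0.4, 0.7, -0.1]
gripper_width: 0.0125
```

Run:
```python
from h import *
o=snap(['side'],'s'); s=env.read_state();print(s['position'],s['force'],s['ft_torque'])
f=lambda im,x,y,w,h,s:cv2.resize(im[y:y+h,x:x+w],None,fx=s,fy=s,interpolation=cv2.INTER_CUBIC)
cv2.imwrite('pics/s_z.png',f(cv2.imread('pics/s_side.png'),190,150,80,60,10))
```

```text
[0.63019606 0.01143005 0.18238282] [0.21870746 0.00173204 0.02804406] [-0.01072711  0.71028907  0.0040052 ]
```

View pics/s_z.png

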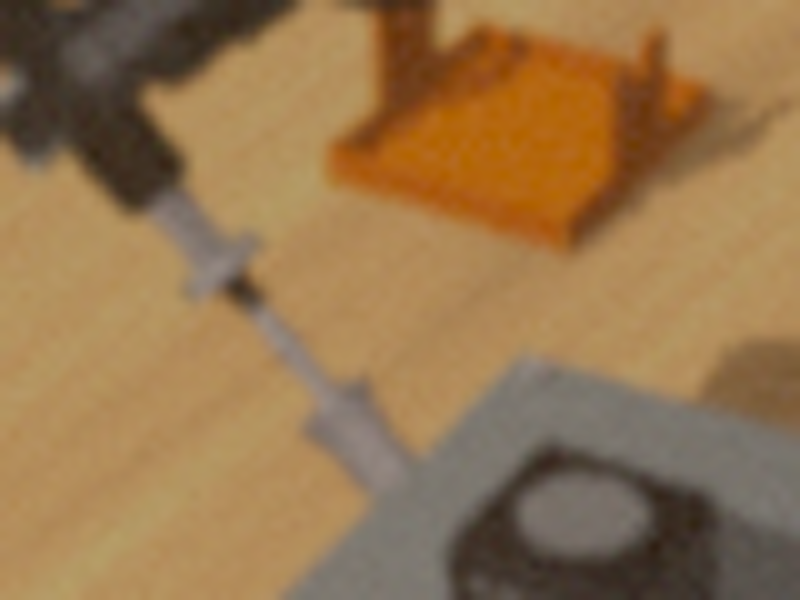

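Call:
drive_tool(
  motion=[
    [-0.006,-0.0004,-0.006,0,0,0],
    [-0.012,-0.0007,-0.012,0,0,0],
    [-0.018,-0.0011,-0.018,0,0,0],
    [-0.024,-0.0015,-0.024,0,0,0],
    [-0.029,-0.0018,-0.029,0,0,0],
    [-0.034,-0.0021,-0.034,0,0,0],
    [-0.038,-0.0024,-0.038,0,0,0],
    [-0.042,-0.0026,-0.042,0,0,0],
    [-0.046,-0.0028,-0.046,0,0,0],
    [-0.048,-0.003,-0.048,0,0,0],
  ],
)

```text
time: 23.6
position: [0.6058, 0.01, 0.158]
tool_rot: [[0.705, -0.706, -0.062], [0.044, -0.043, 0.998], [-0.707, -0.707, 0.0]]
force: [0.7, 0.2, -1.0]
gripper_width: 0.0127
```

Run:
```python
from h import *
o=snap(['side'],'t'); s=env.read_state();print(s['position'],s['force'],s['ft_torque'])
f=lambda im,x,y,w,h,s:cv2.resize(im[y:y+h,x:x+w],None,fx=s,fy=s,interpolation=cv2.INTER_CUBIC)
cv2.imwrite('pics/t_z.png',f(cv2.imread('pics/t_side.png'),190,150,80,60,10))
```

```text
[0.60569396 0.01000946 0.15781422] [-0.05271766  0.49312442 -0.55969353] [-0.04068911  0.72891273 -0.00660343]
```

View pics/t_z.png

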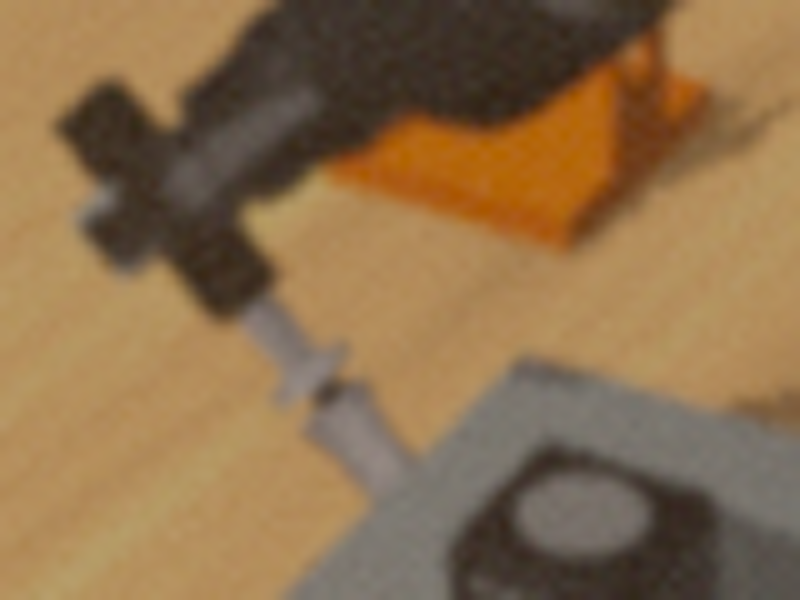

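Call:
drive_tool(
  motion=[
    [-0.001,-0.0001,-0.001,0,0,0],
    [-0.002,-0.0001,-0.002,0,0,0],
    [-0.003,-0.0002,-0.003,0,0,0],
    [-0.004,-0.0003,-0.004,0,0,0],
    [-0.005,-0.0003,-0.005,0,0,0],
    [-0.006,-0.0004,-0.006,0,0,0],
    [-0.007,-0.0004,-0.007,0,0,0],
    [-0.008,-0.0005,-0.008,0,0,0],
    [-0.009,-0.0006,-0.009,0,0,0],
    [-0.009,-0.0006,-0.009,0,0,0],
  ],
)

```text
time: 24.65
position: [0.6021, 0.0097, 0.1543]
tool_rot: [[0.707, -0.705, -0.062], [0.044, -0.044, 0.998], [-0.706, -0.708, 0.0]]
force: [0.5, 1.5, 0.2]
gripper_width: 0.0129
```

Run:
```python
from h import *
o=snap(['side'],'u'); s=env.read_state();print(s['position'],s['force'],s['ft_torque'])
f=lambda im,x,y,w,h,s:cv2.resize(im[y:y+h,x:x+w],None,fx=s,fy=s,interpolation=cv2.INTER_CUBIC)
cv2.imwrite('pics/u_z.png',f(cv2.imread('pics/u_side.png'),190,150,80,60,10))
```

```text
[0.6020501  0.00969958 0.15431931] [ 0.6178676   0.26977634 -0.03912182] [0.05582593 0.38249836 0.06542645]
```

View pics/u_z.png

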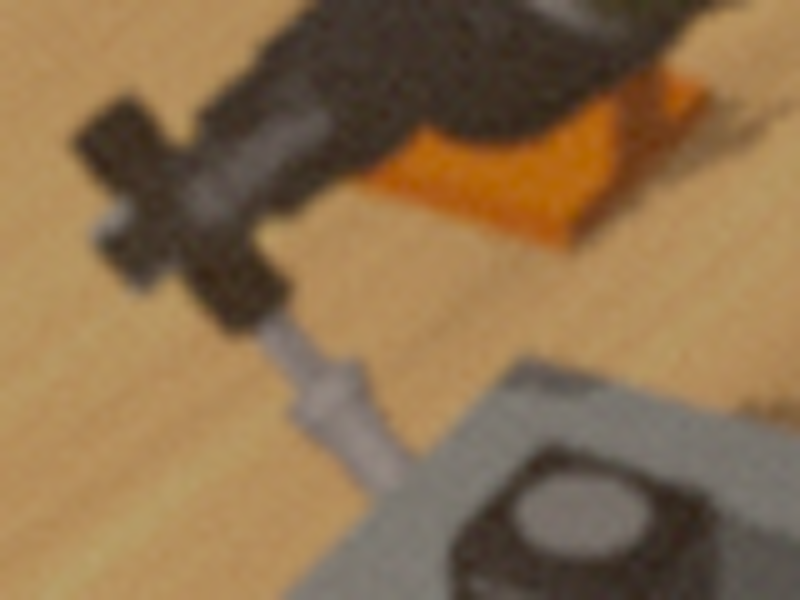

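Call:
drive_tool(
  motion=[
    [-0.0006,0,-0.0006,0,0,0],
    [-0.0012,-0.0001,-0.0012,0,0,0],
    [-0.0018,-0.0001,-0.0018,0,0,0],
    [-0.0024,-0.0001,-0.0024,0,0,0],
    [-0.003,-0.0002,-0.003,0,0,0],
    [-0.0035,-0.0002,-0.0035,0,0,0],
    [-0.004,-0.0002,-0.004,0,0,0],
    [-0.004,-0.0002,-0.004,0,0,0],
    [-0.004,-0.0002,-0.004,0,0,0],
    [-0.004,-0.0002,-0.004,0,0,0],
  ],
)

```text
time: 25.7
position: [0.6019, 0.0096, 0.1545]
tool_rot: [[0.71, -0.702, -0.063], [0.044, -0.044, 0.998], [-0.703, -0.711, -0.0]]
force: [6.4, 2.2, 4.3]
gripper_width: 0.0132
```

Run:
```python
from h import *
s=env.read_state();print(s['position'],s['force'],s['ft_torque'],s['force']@[.7057,.0438,.7071])
```

```text
[0.60191987 0.00960318 0.1545293 ] [6.3639623  2.19144281 4.30269391] [ 0.45232955 -0.8195686   0.22843627] 7.629468254201766
```

Call:
drive_tool(
  motion=[
    [-0.001,0,-0.001,0,0,0],
    [-0.002,-0.0001,-0.002,0,0,0],
    [-0.003,-0.0002,-0.003,0,0,0],
    [-0.004,-0.0002,-0.004,0,0,0],
    [-0.005,-0.0003,-0.005,0,0,0],
    [-0.005,-0.0003,-0.005,0,0,0],
    [-0.005,-0.0003,-0.005,0,0,0],
    [-0.005,-0.0003,-0.005,0,0,0],
    [-0.005,-0.0003,-0.005,0,0,0],
    [-0.005,-0.0003,-0.005,0,0,0],
  ],
)

```text
time: 26.7
position: [0.6018, 0.0095, 0.1548]
tool_rot: [[0.714, -0.698, -0.064], [0.045, -0.045, 0.998], [-0.699, -0.715, -0.001]]
force: [7.7, 3.9, 7.6]
gripper_width: 0.013
```

Run:
```python
from h import *
o=snap(['side','wrist'],'v'); s=env.read_state();print(s['position'],s['force'],s['ft_torque'],s['force']@[.7057,.0438,.7071])
f=lambda im,x,y,w,h,s:cv2.resize(im[y:y+h,x:x+w],None,fx=s,fy=s,interpolation=cv2.INTER_CUBIC)
cv2.imwrite('pics/v_z.png',f(cv2.imread('pics/v_side.png'),190,150,80,60,10))
```

```text
[0.60172956 0.00952438 0.15477795] [9.1381935  5.01529722 7.92488342] [ 0.76468364 -1.62854488  0.37291171] 12.272178243667655
```

View pics/v_z.png

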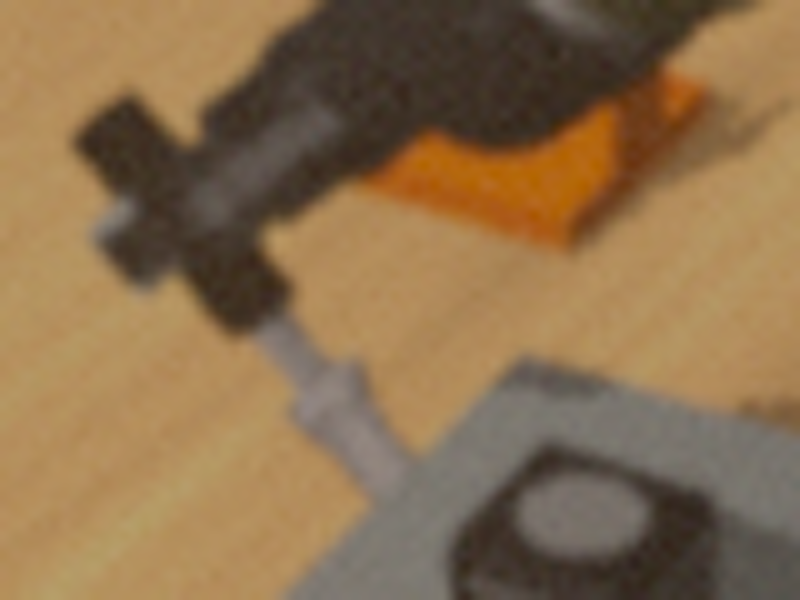

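View pics/v_wrist.png

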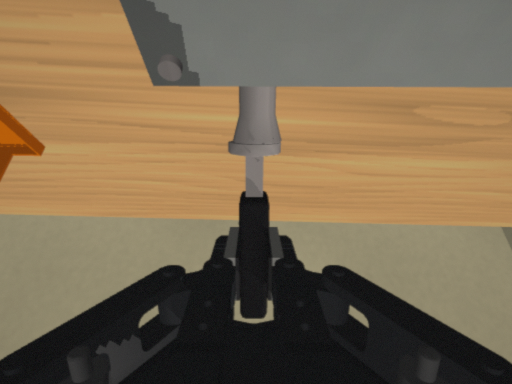

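Run:
```python
import cv2
im=cv2.imread('pics/v_wrist.png'); cv2.imwrite('pics/v_wz.png',cv2.resize(im[80:210,210:310],None,fx=4.6,fy=4.6,interpolation=cv2.INTER_CUBIC))
```

```text
(no output)
```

View pics/v_wz.png

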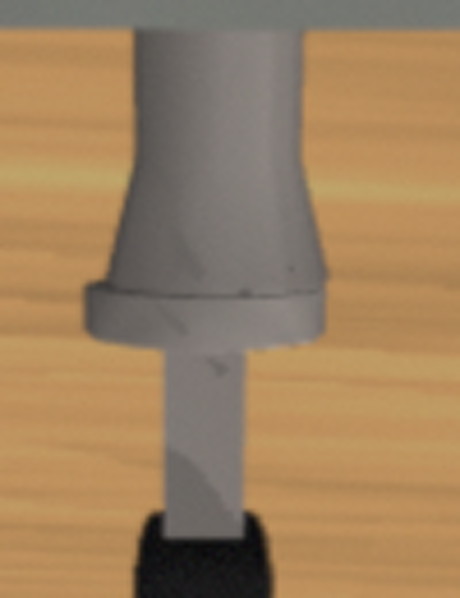

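The collar is on the mouth, about 1 mm off-centre to −y with a 5 N side load. I'll centre it and press once more to be sure it is stopped.

Call:
drive_tool(
  motion=[
    [0,0.0012,0,0,0,0],
    [0,0.0024,0,0,0,0],
    [0,0.0028,0,0,0,0],
    [-0.001,0.0028,-0.001,0,0,0],
    [-0.002,0.0028,-0.002,0,0,0],
    [-0.003,0.0026,-0.003,0,0,0],
    [-0.003,0.0026,-0.003,0,0,0],
    [-0.003,0.0026,-0.003,0,0,0],
    [-0.003,0.0026,-0.003,0,0,0],
    [-0.003,0.0026,-0.003,0,0,0],
  ],
)

```text
time: 27.8
position: [0.6017, 0.0097, 0.1549]
tool_rot: [[0.716, -0.695, -0.062], [0.043, -0.046, 0.998], [-0.697, -0.717, -0.003]]
force: [9.7, 1.1, 8.9]
gripper_width: 0.0131
```

Run:
```python
from h import *
o=snap(['wrist'],'w'); s=env.read_state();print(s['position'],s['force'],s['ft_torque'],s['force']@[.7057,.0438,.7071])
im=cv2.imread('pics/w_wrist.png'); cv2.imwrite('pics/w_wz.png',cv2.resize(im[80:210,210:310],None,fx=4.6,fy=4.6,interpolation=cv2.INTER_CUBIC))
```

```text
[0.60168161 0.00969674 0.1549386 ] [10.19645571  1.22999617  9.25336717] [ 0.3240976  -1.87988901  0.09775304] 13.792568553556176
```

View pics/w_wz.png

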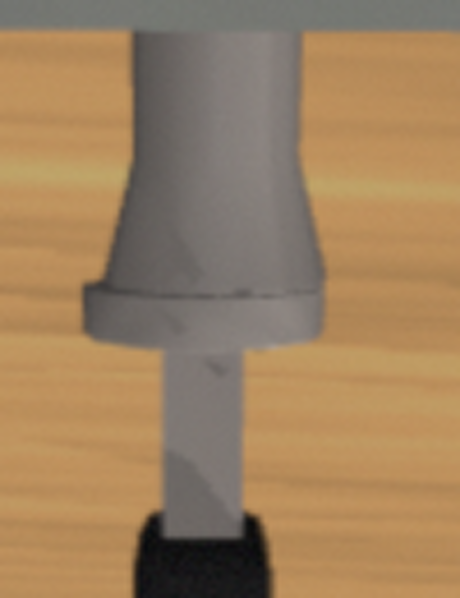

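The collar is stopped on the mouth: 14 N axial and no further travel. Now drawing it out along the tube axis.

Call:
drive_tool(
  motion=[
    [0.008,-0.0005,0.008,0,0,0],
    [0.025,0.0005,0.025,0,0,0],
    [0.05,0.002,0.05,0,0,0],
    [0.075,0.0035,0.075,0,0,0],
    [0.1,0.005,0.1,0,0,0],
    [0.125,0.0066,0.125,0,0,0],
    [0.15,0.0082,0.15,0,0,0],
    [0.175,0.0097,0.175,0,0,0],
    [0.2,0.0113,0.2,0,0,0],
    [0.21,0.012,0.21,0,0,0],
  ],
)

```text
time: 28.85
position: [0.7011, 0.0166, 0.2528]
tool_rot: [[0.705, -0.707, -0.061], [0.043, -0.043, 0.998], [-0.708, -0.706, 0.0]]
force: [0.7, 0.4, -0.9]
gripper_width: 0.0128
```

Run:
```python
from h import *
env.read_camera('top')
o=snap(['wrist','side'],'x'); s=env.read_state();print(s['position'],s['tool_rot'].round(4),s['force'],s['gripper_width'],s['dq'].round(1))
f=lambda im,x,y,w,h,s:cv2.resize(im[y:y+h,x:x+w],None,fx=s,fy=s,interpolation=cv2.INTER_CUBIC)
cv2.imwrite('pics/x_z.png',f(cv2.imread('pics/x_side.png'),150,100,120,90,6))
```

```text
[0.69979466 0.01676845 0.25135434] [[ 7.038e-01 -7.077e-01 -6.160e-02]
 [ 4.390e-02 -4.320e-02  9.981e-01]
 [-7.090e-01 -7.052e-01  7.000e-04]] [-0.42098517 -0.69815923 -1.92443153] 0.013125123667602491 [-0.1 -0.2 -1.7  0.   0.1 -0.1]
```

View pics/x_z.png

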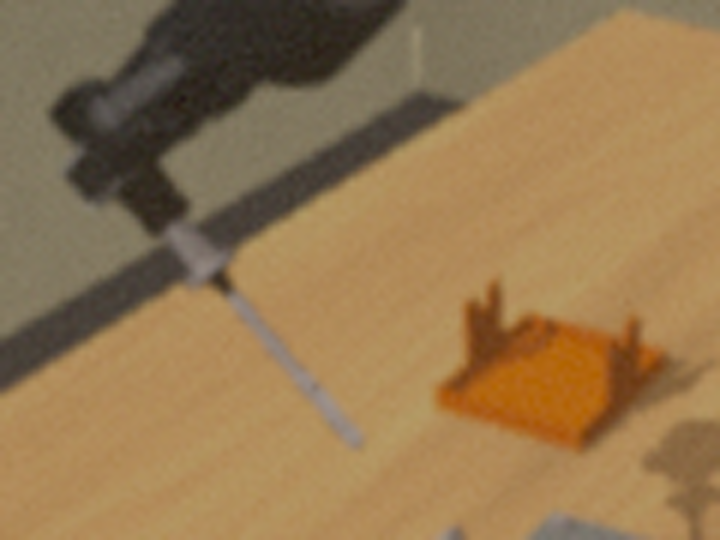

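View pics/x_wrist.png

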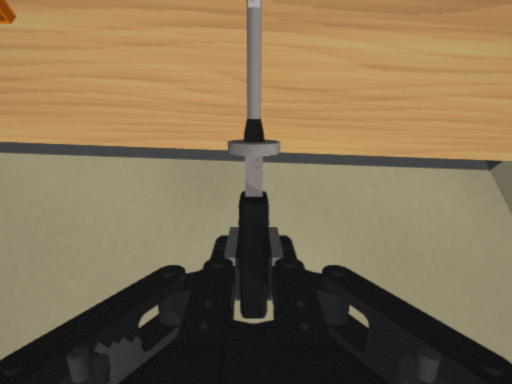

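The rod is out and held as before. Now levelling it and returning over the grey tray.

Call:
drive_tool(
  motion=[
    [-0.01,-0.025,0.01,-0.008,0.075,0.008],
    [-0.022,-0.06,0.016,-0.017,0.16,0.017],
    [-0.034,-0.095,0.016,-0.027,0.25,0.027],
    [-0.046,-0.13,0.016,-0.036,0.34,0.036],
    [-0.06,-0.165,0.016,-0.046,0.43,0.046],
    [-0.074,-0.2,0.016,-0.055,0.52,0.055],
    [-0.088,-0.235,0.016,-0.065,0.61,0.065],
    [-0.1,-0.27,0.016,-0.073,0.69,0.073],
    [-0.11,-0.295,0.016,-0.0794,0.746,0.0798],
    [-0.116,-0.304,0.016,-0.0794,0.746,0.0798],
  ],
)

```text
time: 30.0
position: [0.6424, -0.1363, 0.2577]
tool_rot: [[-0.006, -0.989, -0.148], [0.001, -0.148, 0.989], [-1.0, 0.005, 0.002]]
force: [0.7, -0.2, -1.0]
gripper_width: 0.0127
```

Call:
drive_tool(
  motion=[
    [-0.004,-0.012,-0.02,0,0,0],
    [-0.012,-0.034,-0.06,0,0,0],
    [-0.022,-0.06,-0.11,0,0,0],
    [-0.032,-0.09,-0.17,0,0,0],
    [-0.044,-0.12,-0.23,0,0,0],
    [-0.052,-0.142,-0.28,0,0,0],
    [-0.057,-0.156,-0.315,0,0,0],
    [-0.06,-0.164,-0.337,0,0,0],
    [-0.06,-0.164,-0.346,0,0,0],
    [-0.06,-0.164,-0.346,0,0,0],
  ],
)

```text
time: 31.0
position: [0.6122, -0.2167, 0.0877]
tool_rot: [[-0.0, -0.989, -0.149], [0.0, -0.149, 0.989], [-1.0, -0.0, 0.0]]
force: [0.2, -0.0, -1.2]
gripper_width: 0.0132
```

Call:
drive_tool(
  motion=[
    [0,0,0,0,0,0],
    [0,0,0,0,0,0],
    [0,0,0,0,0,0],
    [0,0,0,0,0,0],
    [0,0,0,0,0,0],
    [0,0,0,0,0,0],
    [0,0,0,0,0,0],
    [0,0,0,0,0,0],
    [0,0,0,0,0,0],
    [0,0,0,0,0,0],
  ],
)

```text
time: 32.0
position: [0.6126, -0.2173, 0.0878]
tool_rot: [[-0.0, -0.989, -0.149], [0.0, -0.149, 0.989], [-1.0, 0.0, 0.0]]
force: [-0.3, 1.2, -1.2]
gripper_width: 0.0128
```

Run:
```python
from h import *
o=snap(['wrist','side','top'],'y'); s=env.read_state();print(s['position'],s['tool_rot'].round(4),s['force'],s['gripper_width'],s['dq'].round(1))
f=lambda im,x,y,w,h,s:cv2.resize(im[y:y+h,x:x+w],None,fx=s,fy=s,interpolation=cv2.INTER_CUBIC)
cv2.imwrite('pics/y_z.png',f(cv2.imread('pics/y_side.png'),200,110,130,95,6))
T=s['position'];R=s['tool_rot'];c=o['wrist']; b=np.array([1.05,-2.1,-1.5])/1000
for y in (.0585,.08,.11,.1485): 
  P=T-.018*R[:,0]+y*R[:,1]; print(y,P.round(4),px(c,P-b).round(1))
cs=o['side']; print('side px',[((px(cs,T-.018*R[:,0]+y*R[:,1])-[200,110]+.5)*6).round(0).tolist() for y in (.0585,.1485)])
X=pts(c)
for r in (10,30,60,90,110): 
  z=X[r,240:268,2]; print(r,np.nanmax(z).round(4), np.nanargmax(z)+240, X[r,np.nanargmax(z)+240].round(4))
```

```text
[ 0.61261873 -0.21731494  0.08779425] [[-1.000e-04 -9.888e-01 -1.491e-01]
 [ 1.000e-04 -1.491e-01  9.888e-01]
 [-1.000e+00  1.000e-04  1.000e-04]] [-0.46441494 -1.23661622 -0.04125901] 0.013276679670079191 [-0.  -0.  -0.   0.1  0.1 -0.1]
0.0585 [ 0.5548 -0.226   0.1058] [254.2 142.9]
0.08 [ 0.5335 -0.2292  0.1058] [254.3  92.5]
0.11 [ 0.5039 -0.2337  0.1058] [254.4  12.9]
0.1485 [ 0.4658 -0.2395  0.1058] [ 254.7 -109.4]
side px [[400.0, 277.0], [574.0, 313.0]]
10 0.1104 258 [ 0.5026 -0.2303  0.1104]
30 0.111 253 [ 0.5099 -0.2311  0.111 ]
60 0.1105 254 [ 0.5204 -0.2291  0.1105]
90 0.1104 252 [ 0.5318 -0.2282  0.1104]
110 0.1111 252 [ 0.5398 -0.227   0.1111]
```

View pics/y_wrist.png

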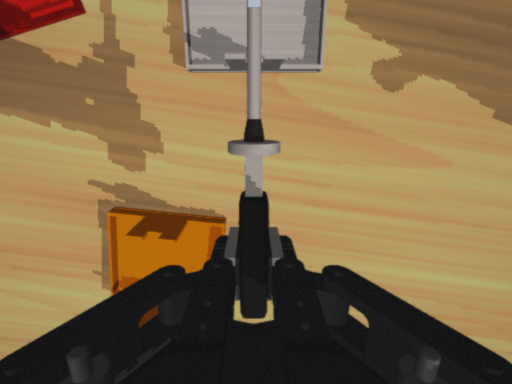

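View pics/y_z.png

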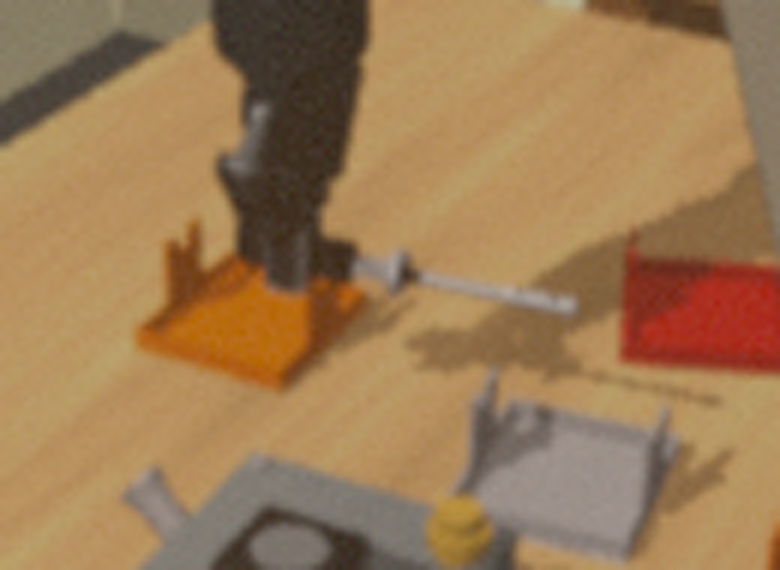

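Run:
```python
import cv2
a=cv2.imread('pics/y_top.png');b=cv2.imread('pics/a_top.png')
cv2.imwrite('pics/y_t.png',cv2.resize(a[100:280,100:440],None,fx=2.3,fy=2.3,interpolation=cv2.INTER_CUBIC))
for n,(x,y,w,h) in dict(vise=(165,155,30,35),block=(162,204,28,28),loupe=(366,228,26,26)).items(): print(n,cv2.absdiff(a,b)[y:y+h,x:x+w].mean())
```

```text
vise 4.651428571428571
block 3.8962585034013606
loupe 4.591222879684418
```

View pics/y_t.png

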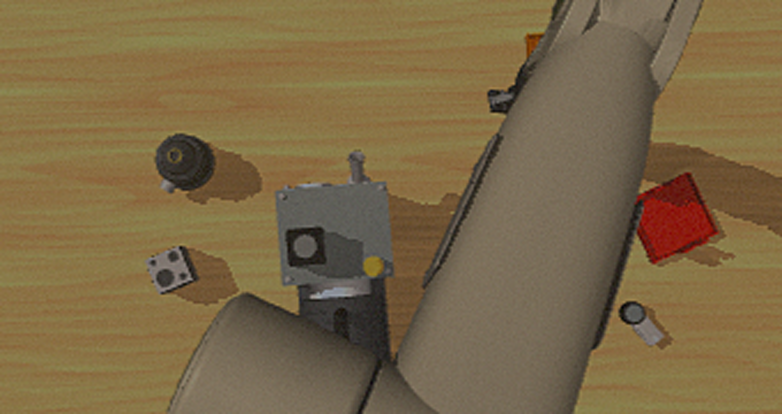

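The filter is seated square at (305,245), and the vise, block and loupe have not moved. The rod is level, held and still over the tray, so I'm handing in.

```bash
python3 -c "
from cell import env
print(env.job_done())"
```

```text
the job is handed in; nothing more can be done
None
```

The filter is plugged home, the dip has been made, and the job was handed in after about 32 s of robot time. The arm is still holding the rod level over the grey drip tray.

- **Filter:** It went in to a firm stop at the expected height (18 N) and I let go. Its top then measured 45.9 mm above the case top, where 46 mm is fully home.
- **Dip:** I pushed the rod down the tube until it stopped at about 14 N and would go no further. The wrist picture showed the collar lying on the mouth, about 1 mm off-centre. I then drew it straight out.
- **Final pose:** The marked face was up when I took the rod, and I turned it back the same way. By wrist depth it is level to within about half a degree. The tip is about 106 mm above the bench (about 92 mm above the tray walls), over the middle of the tray. The arm was motionless.
- **Bystanders:** The ball vise, steel block and loupe look unmoved when the first and last top views are compared.

**What disagreed:**
- The wrist camera was off by roughly (+1, −2, −1.5) mm, which I worked out from the two grasps and allowed for.
- The side view placed the tube mouth about 1 mm off my estimate before entry, and I corrected for that.
- The arm blocked the top camera's view of the tray and rod at the end, so the final rod position rests on the wrist and side views only.

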